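# Open a leaning filter holder by its bayonet cover and park the cover in the parts tray

### The job

First take the white bottle out of the square parts tray and stand it upright on the worktop, clear of the tray. Then open the leaning filter holder: press its bayonet cover down against the spring, twist it a quarter turn anticlockwise to free its ears, lift it off without forcing it, and set it down (do not drop it) flat in the tray with its bar grip up. Leave the amber bottle, the timer and the desk scanner undisturbed.

Things in the scene. Friction and masses are not known exactly. Their poses are not given: they have to be found in the camera images.
- holder: Fixed filter holder: dark foot plate 130 x 120 x 12 mm (x -60 to 70 mm), grey pedestal and a round grey barrel of 110 mm diameter that leans 32 degrees from vertical towards the holder's -x (roughly towards the robot); about 145 mm high without its cover. Origin on the worktop under the middle of the barrel's mouth; z up.
- barrel: Mouth of the leaning barrel, 112 mm up. Origin on its axis, at the underside of the locked cover; z points out along the axis. Its frame and the locked cover's coincide (x along the ears). Collar of radius 49 (inside) to 54 mm rises to z = 10.5 mm; two claws on it reach in to radius 39.5 mm over the cover's ears, tops at z = 10.5 mm. The freed cover lifts out along z.
- claw_exit (a point): Point on one claw, where the pocket of the locked ear ends on its anticlockwise side. From here on the claw hangs 5 mm lower, so the cover must be pressed in more than 5 mm (7 mm is good, it bottoms at 9 mm) and kept so while turned anticlockwise seen from outside (positive about barrel z). A stop bars clockwise. It lifts free when turned 72 to 135 degrees; 80 to 90 is best.
- spring_plate (a joint): Round spring plate under the cover, in m: 0 with the cover locked and not pressed, positive as the cover is pressed in, stop at 0.009; -0.002 with nothing on it. The spring pushes out with 4.5 N at 0 and 0.5 N more for each mm.
- cover: Loose grey bayonet cover, 0.1 to 0.2 kg: disc of 74 mm diameter, 7.5 mm thick, two ears (6.5 mm thick, 17 mm wide, to radius 46.5 mm) along +x and -x, and an upright bar grip along x, 62 mm long, 16 mm wide (across y), from z = 7 to 53 mm. Origin: middle of the underside; z out through the bar. Pinch the bar across y at z = 33 to 43 mm. Starts locked in the leaning barrel.
- tray: The parts tray, fixed, square, aluminium, 142 x 142 mm, 24 mm high, walls and floor 5 mm thick (inside 132 x 132 mm). Origin: middle of its underside, on the worktop; sides along x and y.
- bottle: Plain white reagent bottle with a blue cap, 90 mm tall, 46 mm body diameter (body up to 78 mm), about 0.09 kg, loose. It stands upright in the tray. Origin: middle of its base; z up.
- amber: Bystander: loose brown bottle, 40 mm diameter, 82 mm tall, beside the tray on the worktop. Origin: middle of its base.
- timer: Bystander: loose white lab timer, 59 x 66 x 22 mm, lying on the worktop in front of the holder. Origin: middle of its underside.
- scanner: Bystander: loose white desk scanner with a leaning cup, 87 x 75 x 112 mm, standing behind the work. Origin: its foot, at worktop height.
Things that resemble listed ones, but are neither listed nor needed, are in the scene too. What is shaped like the cover but green or purple is not meant. What is shaped like the bottle but green is not meant.

How it is judged:
By the outcome, as a careful person would: the job done as asked, in the order asked, and still so for the second after the job is handed in, with the robot touching nothing.
It also fails if it takes over 51 s, if anything falls off the work surface, if the arm or the gripper's body presses on something with over 40 N, if the wrist force passes 120 N, or if a joint passes its speed limit or range.

### The arm

A 6-joint arm with a two-finger parallel gripper is mounted at the origin on a cart in front of the work surface, level with it; the furniture and walls round the work are solid. World frame = base frame: x ahead of the robot, y to its left, z up, the work surface at z = 0. Lengths are in mm, angles in rad, forces in N, time in s.
With the tool pointing down it reaches from about 250 to 800 mm from the base axis. Payload 8.5 kg.
Tool frame: the origin (TCP) lies at the very end of the fingers, on their centre line; the grasp point (between the pads) lies 19 mm behind it; z points along the fingers, y is the direction in which the jaws open and shut (so a half turn about z gives the same grasp; the last joint's range is limited). The gripper opens to 85 mm and grips with 20 to 120 N. Pads are 22 mm wide; open, the fingers measure 114 mm over their backs; the gripper's body (76 mm by 85 mm) begins 54 mm behind the grasp point. The pads swing forward as they close: fully open they stand 13 mm farther back than shut.
Start: joints at [-1.111, 0.238, -0.013, 1.319, 0, 1.571], TCP at [232.957, -470.436, 231.276] pointing down, gripper open.
Joint ranges: [-2.66, 2.66], [-1.03, 1.9], [-1.14, 1.46], [-1.82, 2.27], [-1.45, 1.34], [-3.14, 3.14]. Speed limits (rad/s): [2.22, 2.22, 2.79, 3.14, 3.14, 3.14].

### API

Orientations are given as a rotation vector (axis times angle).
In Python, from rig import * gives the robot as it stands. The module is installed in compiled form; this text tells all that it offers.
- The arm moves only by the tool drive_tool, never from a script. Its argument "plan" is text: rows parted by semicolons, each of 5 numbers parted by spaces: the shift along the world's x, y, z in m, then the turn about the world's z in degrees, then the closure in counts, from 0 (fully open) to 255 (shut). A call has 1 to 20 rows; each row is the pose to reach, as a shift and turn from the pose commanded when the call began; what a row does not reach only later rows make up. A row lasts 1/12 s, in which the tool goes at most 41.7 mm and 7.16 degrees, less where a joint would pass 70% of its speed; a pose out of reach is approached as far as the arm can. A call with a gripper value outside its range is refused whole. The fingers move at their own pace and stop on an object; the grip force is fixed at half the most. Time passes only in rows, so rows that repeat a pose let the fingers close. It gives the time, the measured TCP pose, the force and the opening at its end, in the units of the state.
- read_state(): the state, without advancing time (a new reading comes with each control period).
- capture(name): name is "scene" or "side" or "wrist"; returns a dict with "pixels" (420x560x3 uint8, red, green, blue), "fx", "fy", "cx", "cy" (pixels), "dist_coeffs" ([k1, k2, p1, p2, k3] as OpenCV has them; the pictures are not rectified), "R" (3x3) and "t" (3): a world point X has camera coordinates R X + t. Camera axes: x right, y down, z forward; pixel columns grow to the right and rows downward; lengths in mm; the calibration is good to about 2 mm. A picture is of the moment at which its call begins. There is no depth.
- hand_in(): hands the job in, once; it reports no verdict.
The state is a dict: "t": time; "joint_pos": joint angles; "qd": joint speeds; "joint_torque": joint torques, N m; "position": TCP position; "eef_rot": TCP orientation; "contact_force": force on the tool from outside, world axes, zero at the start; "ft_torque": the same for the moment, N m; "grip_width": opening from 0.0 (shut) to 1.0 (fully open).
Only numpy, scipy, OpenCV 4.12 (cv2) and the standard library are available. Lean on these libraries where they do the work, as an engineer would, in place of code of your own. Each camera call takes 0.05 s, during which the arm holds its last target.

## Working session

There is one attempt and no reset: what is moved stays moved. The work goes in short steps, Python scripts to look and compute and a tool call to move; the robot and the scene stay as the last step left them, time stands still between calls to the robot, and variables do not carry over. Pictures are saved under pics/ and viewed, and the job is handed in when it is done.

Besides the shell and the picture viewer there is one more tool, called after "Call:" by a JSON object that holds its "name" and its "arguments", one argument or row to a line. drive_tool: Moves the arm, as the interface text tells. Its arguments: {"type":"object","properties":{"plan":{"type":"string"}},"required":["plan"]}

```bash
mkdir -p pics; cat > h.py <<'E'
from rig import *
import numpy as np, cv2
def snap(n,tag):
    c=capture(n); cv2.imwrite(f'pics/{tag}.png',c['pixels'][:,:,::-1]); np.savez(f'pics/{tag}.npz',**c); return c
def load(tag): return dict(np.load(f'pics/{tag}.npz'))
def ray(c,u,v):
    K=np.array([[c['fx'],0,c['cx']],[0,c['fy'],c['cy']],[0,0,1.]])
    p=cv2.undistortPoints(np.array([[[u,v]]],float),K,np.array(c['dist_coeffs'],float))[0,0]
    R=np.array(c['R']);t=np.array(c['t']).ravel()
    d=R.T@np.array([p[0],p[1],1]); return -R.T@t,d/np.linalg.norm(d)
def onz(c,u,v,z):
    o,d=ray(c,u,v); return o+d*(z-o[2])/d[2]
def tri(c1,p1,c2,p2):
    o1,d1=ray(c1,*p1);o2,d2=ray(c2,*p2)
    s=np.linalg.lstsq(np.c_[d1,-d2],o2-o1,rcond=None)[0]
    a=o1+s[0]*d1;b=o2+s[1]*d2; return (a+b)/2,np.linalg.norm(a-b)
def proj(c,X):
    K=np.array([[c['fx'],0,c['cx']],[0,c['fy'],c['cy']],[0,0,1.]])
    r=cv2.Rodrigues(np.array(c['R'],float))[0]
    return cv2.projectPoints(np.atleast_2d(np.array(X,float)),r,np.array(c['t'],float).reshape(3,1),K,np.array(c['dist_coeffs'],float))[0][:,0]
E
python3 - <<'E'
from h import *
for n in ['scene','side','wrist']:
    c=snap(n,n+'0'); print(n,c['fx'],c['cx'],c['cy'],c['dist_coeffs'],-np.array(c['R']).T@c['t'], np.array(c['R'])[2])
print(read_state())
E
```

```text
scene 521.135224277281 279.7690535004776 201.52921949007066 [0.01046926 0.         0.         0.         0.        ] [ -9.15566332 853.94052015 820.37684621] [ 0.41045377 -0.71860614 -0.56136701]
side 525.1191154204479 279.1633809676917 213.91265543595125 [-0.00698996  0.          0.          0.          0.        ] [472.21706195 845.68434649 896.27009246] [ 0.02639046 -0.75150269 -0.65920198]
wrist 302.420728406354 282.0226431255034 205.77968934824926 [-0.01535625  0.          0.          0.          0.        ] [ 302.71073799 -434.47229213  373.75366329] [-0.27299216 -0.13408694 -0.95262583]
{'t': 0.15, 'joint_pos': array([-1.11101350e+00,  2.38682713e-01, -1.40707400e-02,  1.31920678e+00,
       -4.37321244e-06,  1.57081405e+00]), 'qd': array([-0.00132717, -0.00123099,  0.00182461, -0.00141174, -0.00092514,
       -0.00016459]), 'joint_torque': array([-3.93065911e-04, -5.39079344e+01,  3.46597195e+01,  1.44578173e-02,
        7.92954370e-05,  7.90823407e-06]), 'position': array([ 232.82432871, -470.18582333,  230.80051611]), 'eef_rot': array([-3.05784476e+00, -7.15595247e-01,  4.23160677e-04]), 'contact_force': array([ 0.25535333,  0.26953638, -0.09475464]), 'ft_torque': array([ 0.02577523, -0.0134561 ,  0.01573912]), 'grip_width': 1.0013942564456122}
```

View pics/scene0.png

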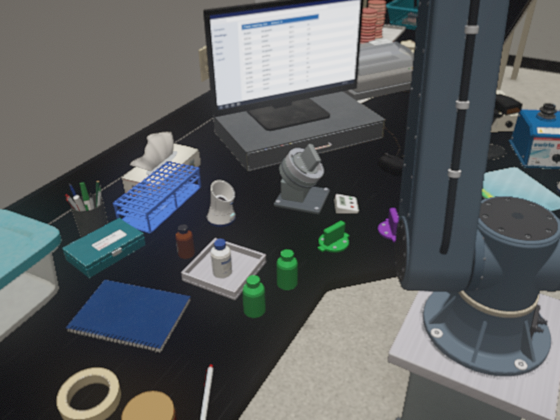

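View pics/side0.png

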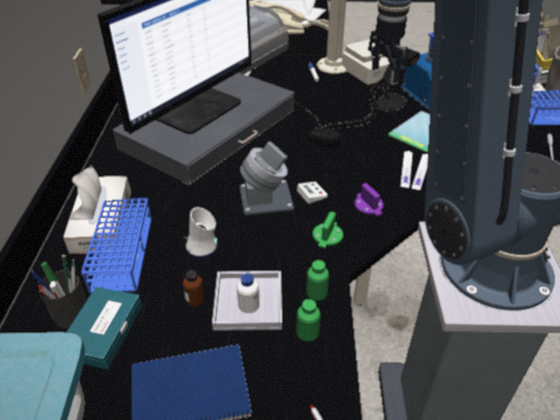

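View pics/wrist0.png

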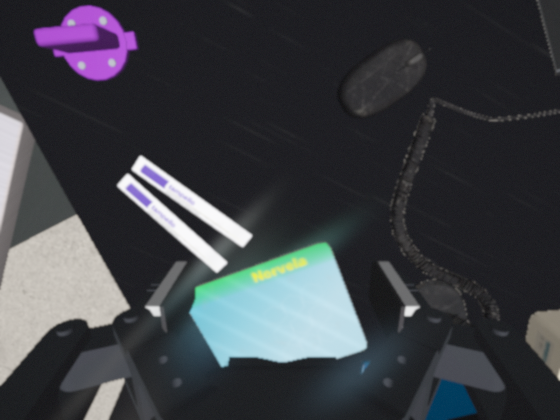

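```bash
python3 - <<'E'
from h import *
a=cv2.imread('pics/scene0.png')[130:310,160:400]; b=cv2.imread('pics/side0.png')[130:340,170:400]
cv2.imwrite('pics/sz.png',cv2.resize(a,None,fx=3.3,fy=3.3,interpolation=cv2.INTER_CUBIC)); cv2.imwrite('pics/dz.png',cv2.resize(b,None,fx=2.8,fy=2.8,interpolation=cv2.INTER_CUBIC))
E
```

```text
(no output)
```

View pics/sz.png

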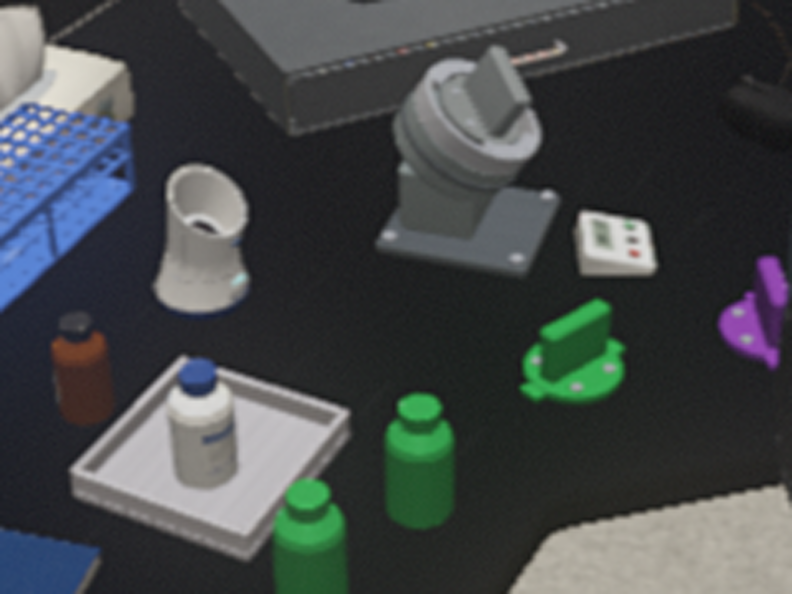

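View pics/dz.png

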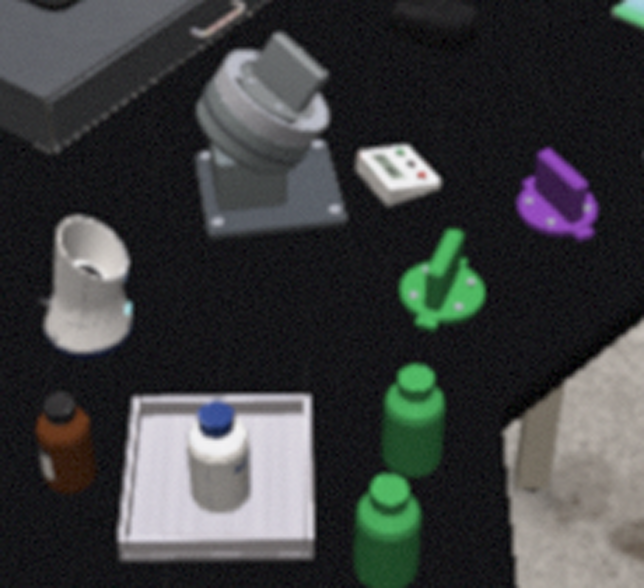

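```bash
python3 - <<'E'
from h import *
a=cv2.imread('pics/scene0.png')[135:220,270:340]; b=cv2.imread('pics/side0.png')[135:220,230:300]
a=cv2.resize(a,None,fx=7,fy=7,interpolation=cv2.INTER_CUBIC);b=cv2.resize(b,None,fx=7,fy=7,interpolation=cv2.INTER_CUBIC)
a=cv2.convertScaleAbs(a,alpha=1.5);b=cv2.convertScaleAbs(b,alpha=1.5)
cv2.imwrite('pics/bz.png',a[:, :400] if 0 else a);cv2.imwrite('pics/bz2.png',b)
E
```

```text
(no output)
```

View pics/bz.png

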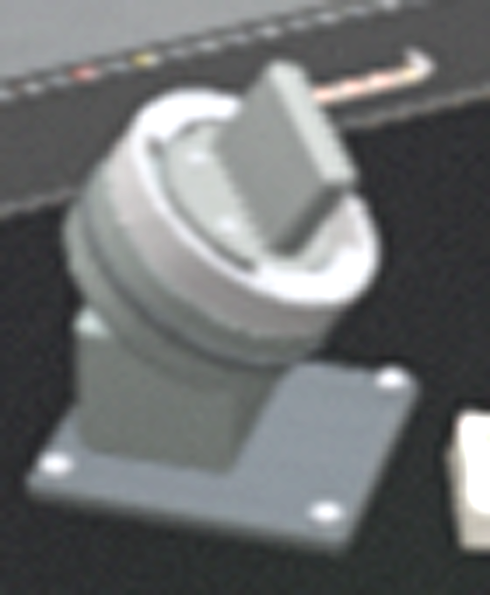

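View pics/bz2.png

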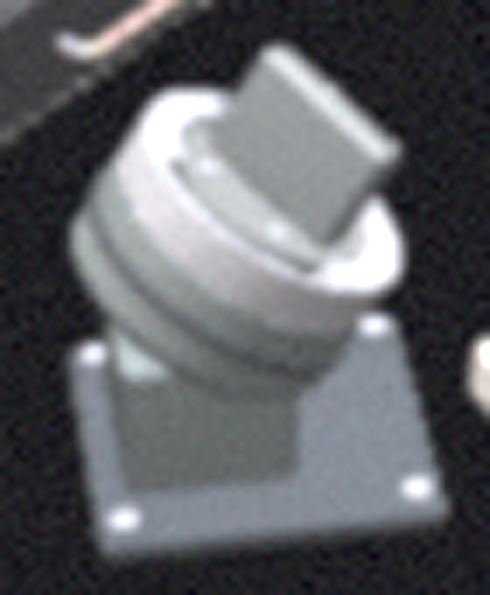

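```bash
python3 - <<'E'
from h import *
s=load('scene0');d=load('side0')
S=lambda p:(270+(p[0]+.5)/7-.5,135+(p[1]+.5)/7-.5)
D=lambda p:(230+(p[0]+.5)/7-.5,135+(p[1]+.5)/7-.5)
P={}
for n,a,b in [('TL',(268,66),(265,50)),('TR',(330,187),(385,163)),('BR',(282,250),(320,240)),('bolt_nr',(325,511),(417,487)),('bolt_far',(390,379),(375,325)),('bolt_nl',(57,462),(124,519)),('TLback',(298,66),(290,48)),('TRback',(357,172),(402,150))]:
    P[n],e=tri(s,S(a),d,D(b)); print(n,P[n].round(1),round(e,1))
    if 'bolt' in n: print(onz(s,*S(a),13).round(1),onz(d,*D(b),13).round(1))
for p in [(91,353)]: print('bolt_fl',onz(d,*D(p),13).round(1))
print('foot side corners',[onz(d,*D(p),12).round(1) for p in [(105,548),(450,515),(395,318),(70,348)]])
print('foot scene',[onz(s,*S(p),12).round(1) for p in [(30,485),(343,545),(418,380)]])
Z=lambda p:(170+p[0]/2.8,130+p[1]/2.8)
print('tray rim',[onz(d,*Z(p),24).round(1) for p in [(133,395),(313,395),(314,543),(120,545)]], 'inner floor', )
W=lambda p:(160+p[0]/3.3,130+p[1]/3.3)
print('tray rim scene',[onz(s,*W(p),24).round(1) for p in [(183,357),(350,412),(249,545),(72,473)]])
print('cap',tri(s,W((198,372)),d,Z((215,412))), 'base', onz(s,*W((207,482)),5),onz(d,*Z((220,506)),5))
print('amber cap',tri(s,W((75,325)),d,Z((60,405))))
print('green',tri(s,W((420,405)),d,Z((416,376))),tri(s,W((308,492)),d,Z((390,487))))
print('timer',[onz(d,*Z(p),20).round() for p in [(355,165),(382,195),(441,185),(410,145)]])
print('scanner',tri(s,W((175,170)),d,Z((62,222))),onz(d,*Z((45,320)),0),onz(d,*Z((130,320)),0),onz(d,*Z((88,350)),0))
print('green cover',onz(d,*Z((442,290)),7))
E
```

```text
TL [ 539.2 -261.5  164.5] 1.1
TR [ 495.4 -227.2  140.3] 0.7
BR [ 519.1 -235.8  100.8] 1.0
bolt_nr [ 482.7 -205.3    9.4] 0.7
[ 480.6 -201.2   13. ] [ 482.7 -200.5   13. ]
bolt_far [ 500.8 -303.     9.9] 0.3
[ 498.9 -298.8   13. ] [ 500.8 -298.7   13. ]
bolt_nl [ 591.  -184.8    9.3] 1.1
[ 588.5 -181.    13. ] [ 590.5 -179.7   13. ]
TLback [ 530.4 -268.6  162.2] 1.3
TRback [ 489.3 -235.9  142.2] 3.0
bolt_fl [ 610.8 -278.4   13. ]
foot side corners [array([ 596.3, -164.4,   12. ]), array([ 470.3, -185.9,   12. ]), array([ 493. , -304.6,   12. ]), array([ 619.5, -282.6,   12. ])]
foot scene [array([ 590.6, -163.2,   12. ]), array([ 465.2, -185.3,   12. ]), array([ 489.2, -305. ,   12. ])]
tray rim [array([639.6,  49. ,  24. ]), array([495.4,  45.4,  24. ]), array([490.9, 190.5,  24. ]), array([631.7, 195.9,  24. ])] inner floor
tray rim scene [array([633.5,  51.1,  24. ]), array([491.4,  45.9,  24. ]), array([480.7, 193.2,  24. ]), array([625.8, 193.6,  24. ])]
cap (array([565.4678621 , 121.13728103,  85.49850878]), np.float64(0.9540950987928875)) base [552.33006519 139.74879447   5.        ] [563.63237888 143.5952217    5.        ]
amber cap (array([683.72020644, 106.9579067 ,  73.71429378]), np.float64(1.623095156467323))
green (array([416.50901321,  78.32583838,  83.66767259]), np.float64(0.8278796832577978)) (array([437.57373338, 185.57127484,  83.37741872]), np.float64(0.08453961221438047))
timer [array([ 463., -256.,   20.]), array([ 438., -211.,   20.]), array([ 382., -227.,   20.]), array([ 410., -288.,   20.])]
scanner (array([701.88319806, -49.81724561, 116.52943918]), np.float64(6.3005880786062125)) [ 7.31182375e+02 -5.87422645e+01 -1.13686838e-13] [ 6.57250322e+02 -6.05345812e+01  1.13686838e-13] [688.6399671  -23.46875993   0.        ]
green cover [385.76150774 -97.51115354   7.        ]
```

```bash
python3 - <<'E'
from h import *
s=load('scene0');d=load('side0')
def blob(c,f,roi):
    im=c['pixels'].astype(int);m=f(im[...,0],im[...,1],im[...,2])
    M=np.zeros(m.shape,bool);M[roi[1]:roi[3],roi[0]:roi[2]]=m[roi[1]:roi[3],roi[0]:roi[2]]
    ys,xs=np.nonzero(M);return xs.mean(),ys.mean(),len(xs),xs.min(),xs.max(),ys.min(),ys.max()
f=lambda r,g,b:(b>r+40)&(b>70)
for c,roi in((s,(205,235,240,255)),(d,(235,265,260,290))):
    q=blob(c,f,roi);print(q,onz(c,q[0],q[1],90))
g=lambda r,g,b:(r>130)&(g>125)
for c,roi,n in((s,(150,225,280,305),'s'),(d,(200,262,300,335),'d')):
    im=c['pixels'].astype(int);m=(im.sum(2)>260).astype(np.uint8)
    M=np.zeros_like(m);M[roi[1]:roi[3],roi[0]:roi[2]]=m[roi[1]:roi[3],roi[0]:roi[2]]
    cn=max(cv2.findContours(M,cv2.RETR_EXTERNAL,cv2.CHAIN_APPROX_NONE)[0],key=cv2.contourArea)
    ap=cv2.approxPolyDP(cv2.convexHull(cn),4,True)[:,0];print(n,ap.tolist())
    for p in ap: print(p,onz(c,*p,24).round(1),onz(c,*p,0).round(1))
E
```

```text
(np.float64(219.3448275862069), np.float64(243.16091954022988), 87, np.int64(214), np.int64(224), np.int64(239), np.int64(248)) [562.15834793 128.27234341  90.        ]
(np.float64(246.69642857142858), np.float64(278.2857142857143), 112, np.int64(241), np.int64(253), np.int64(273), np.int64(284)) [564.87652503 127.64459994  90.        ]
s [[181, 271], [214, 238], [265, 254], [261, 291], [234, 299], [183, 280]]
[181 271] [632.4 188.2  24. ] [651.8 168.1   0. ]
[214 238] [637.1  52.3  24. ] [656.6  28.1   0. ]
[265 254] [495.1  44.4  24. ] [510.3  20.    0. ]
[261 291] [439.  155.8  24. ] [452.5 134.7   0. ]
[234 299] [477.  204.4  24. ] [491.7 184.8   0. ]
[183 280] [609.7 209.8  24. ] [628.4 190.4   0. ]
d [[281, 272], [280, 328], [213, 328], [218, 271]]
[281 272] [497.1  48.3  24. ] [497.8  26.3   0. ]
[280 328] [495.  200.7  24. ] [495.6 182.9   0. ]
[213 328] [630.4 204.2  24. ] [634.7 186.5   0. ]
[218 271] [638.5  48.7  24. ] [643.1  26.8   0. ]
```

Call:
{"name": "drive_tool", "arguments": {
  "plan": "0 0 0.03 0 0; 0 0.1 0.03 10 0; 0.3 0.56 0.02 40 0; 0.3 0.56 0.02 40 0; 0.3 0.56 0.02 40 0; 0.3 0.56 0.02 40 0; 0.3 0.56 0.02 40 0; 0.3 0.56 0.02 40 0; 0.3 0.56 0.02 40 0; 0.3 0.56 0.02 40 0; 0.3 0.56 0.02 40 0; 0.3 0.56 0.02 40 0; 0.3 0.56 0.02 40 0; 0.3 0.56 0.02 40 0; 0.3 0.56 0.02 40 0; 0.3 0.56 0.02 40 0; 0.3 0.56 0.02 40 0; 0.3 0.56 0.02 40 0; 0.3 0.56 0.02 40 0; 0.3 0.56 0.02 40 0"
}}

```text
t: 1.82
position: [532.3, 88.8, 251.1]
eef_rot: [-2.63, -1.719, 0.002]
contact_force: [0.4, -0.1, 0.5]
grip_width: 1.004
```

Call:
{"name": "drive_tool", "arguments": {
  "plan": "0.031 0.035 0 0 0; 0.031 0.035 0 0 0; 0.031 0.035 -0.04 0 0; 0.031 0.035 -0.08 0 0; 0.031 0.035 -0.12 0 0; 0.031 0.035 -0.12 0 0"
}}

```text
t: 2.32
position: [559.1, 122.2, 124.7]
eef_rot: [-2.628, -1.714, 0.017]
contact_force: [-2.4, -0.3, -1.4]
grip_width: 1.004
```

```bash
python3 - <<'E'
from h import *
print(read_state())
c=snap('wrist','w1')
c=snap('side','side1')
E
```

```text
{'t': 2.3167, 'joint_pos': array([ 2.15137510e-01,  3.80254280e-01, -8.76470136e-02,  1.11418490e+00,
       -7.72494017e-06,  2.20050499e+00]), 'qd': array([ 0.00236655, -0.04653628,  0.14931657,  0.1654126 , -0.00023596,
        0.0024786 ]), 'joint_torque': array([ 3.65001094e-01, -6.64137340e+01,  3.58830321e+01, -3.46396744e+00,
        1.59746746e-02,  2.84581940e-03]), 'position': array([559.11475804, 122.17493114, 124.66315743]), 'eef_rot': array([-2.62768201, -1.71449481,  0.01656174]), 'contact_force': array([-2.39307262, -0.26740432, -1.3591703 ]), 'ft_torque': array([-0.01438442,  0.11105643, -0.01045779]), 'grip_width': 1.0035777100431447}
```

View pics/w1.png

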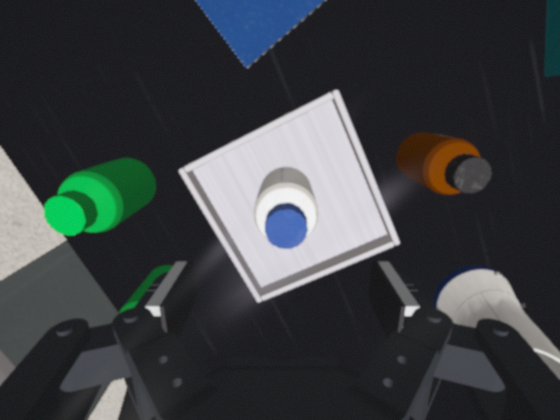

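View pics/side1.png

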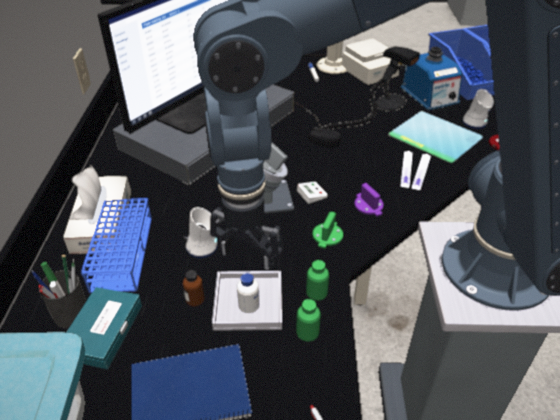

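```bash
python3 - <<'E'
from h import *
c=load('w1')
print(onz(c,286,227,93))
P=[onz(c,*p,24) for p in [(181,171),(338,91),(399,242),(261,301)]];print(np.round(P,1),np.mean(P,0))
print(onz(c,472,174,80))
E
```

```text
[564.40755041 130.02315201  93.        ]
[[494.3 183.7  24. ]
 [633.3 189.7  24. ]
 [639.   51.4  24. ]
 [501.8  44.5  24. ]] [567.12453746 117.33946595  24.        ]
[684.09659535 111.30548079  80.        ]
```

Call:
{"name": "drive_tool", "arguments": {
  "plan": "0.001 0.004 -0.01 0 0; 0.001 0.004 -0.04 0 0; 0.001 0.004 -0.07 0 0; 0.001 0.004 -0.094 0 0; 0.001 0.004 -0.094 0 0; 0.001 0.004 -0.094 0 60; 0.001 0.004 -0.094 0 110; 0.001 0.004 -0.094 0 255; 0.001 0.004 -0.094 0 255; 0.001 0.004 -0.094 0 255; 0.001 0.004 -0.094 0 255; 0.001 0.004 -0.094 0 255; 0.001 0.004 -0.094 0 255; 0.001 0.004 -0.094 0 255; 0.001 0.004 -0.094 0 255"
}}

```text
t: 3.67
position: [566.6, 129.0, 39.8]
eef_rot: [2.629, 1.718, 0.006]
contact_force: [-0.5, 0.1, 8.0]
grip_width: 0.525
```

Call:
{"name": "drive_tool", "arguments": {
  "plan": "0 0 0.01 0 255; 0 0 0.03 0 255; 0 0 0.06 0 255; -0.01 -0.03 0.06 0 255; -0.02 -0.06 0.06 0 255; -0.03 -0.1 0.06 0 255; -0.04 -0.135 0.06 0 255; -0.044 -0.165 0.06 0 255; -0.044 -0.168 0.06 0 255; -0.044 -0.168 0.05 0 255; -0.044 -0.168 0.025 0 255; -0.044 -0.168 0.008 0 255; -0.044 -0.168 0.003 0 255; -0.044 -0.168 0.003 0 255"
}}

```text
t: 4.83
position: [520.2, -38.4, 39.1]
eef_rot: [-2.627, -1.719, 0.003]
contact_force: [0.0, 0.1, -0.4]
grip_width: 0.528
```

```bash
python3 - <<'E'
from h import *
print(read_state()['contact_force'],read_state()['position'])
c=snap('side','side2')
cv2.imwrite('pics/side2z.png',cv2.resize(c['pixels'][180:340,150:360,::-1],None,fx=3.5,fy=3.5))
E
```

```text
[ 0.02033315  0.09151195 -0.40319933] [520.20748681 -38.44081851  39.14054381]
```

View pics/side2z.png

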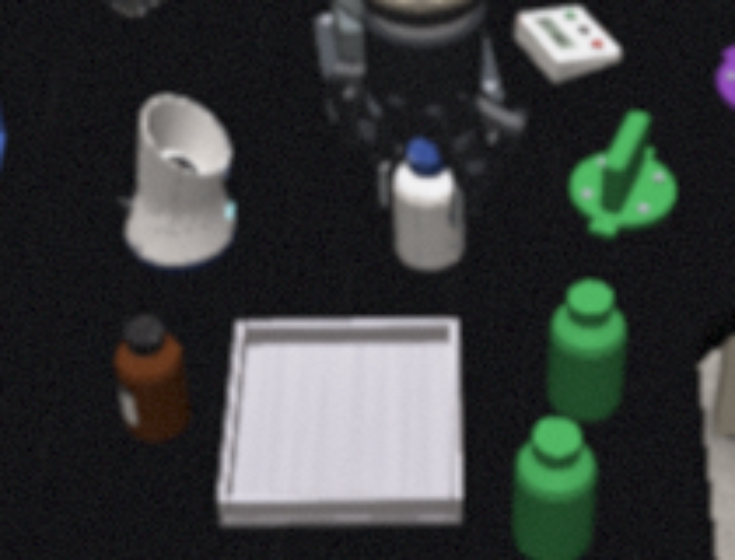

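Call:
{"name": "drive_tool", "arguments": {
  "plan": "0 0 -0.002 0 255; 0 0 -0.004 0 255; 0 0 -0.005 0 255; 0 0 -0.005 0 255; 0 0 -0.005 0 255"
}}

```text
t: 5.3
position: [521.1, -39.4, 35.6]
eef_rot: [2.629, 1.719, 0.0]
contact_force: [0.1, 0.3, -1.1]
grip_width: 0.523
```

Call:
{"name": "drive_tool", "arguments": {
  "plan": "0 0 -0.001 0 255; 0 0 -0.002 0 255; 0 0 -0.002 0 255; 0 0 -0.002 0 255"
}}

```text
t: 5.63
position: [521.2, -39.5, 34.8]
eef_rot: [2.629, 1.718, 0.002]
contact_force: [-4.9, -0.2, 16.9]
grip_width: 0.529
```

Call:
{"name": "drive_tool", "arguments": {
  "plan": "0 0 0.001 0 255; 0 0 0.001 0 105; 0 0 0.001 0 80; 0 0 0.001 0 40; 0 0 0.001 0 0; 0 0 0.001 0 0; 0 0 0.001 0 0; 0 0 0.001 0 0; 0 0 0.02 0 0; 0 0 0.05 0 0; 0 0 0.09 0 0; 0 0 0.13 0 0; 0 0 0.17 0 0; 0 0 0.19 0 0; 0 0 0.19 0 0"
}}

```text
t: 6.88
position: [523.2, -39.6, 228.4]
eef_rot: [2.625, 1.716, 0.01]
contact_force: [0.1, -0.7, 0.3]
grip_width: 1.003
```

```bash
python3 - <<'E'
from h import *
print(read_state()['contact_force'],read_state()['position'])
c=snap('side','side3')
cv2.imwrite('pics/side3z.png',cv2.resize(c['pixels'][120:340,150:360,::-1],None,fx=2.7,fy=2.7))
c=snap('wrist','w3')
E
```

```text
[ 0.05888989 -0.6626639   0.32447484] [523.20021651 -39.6032245  228.4310397 ]
```

View pics/side3z.png

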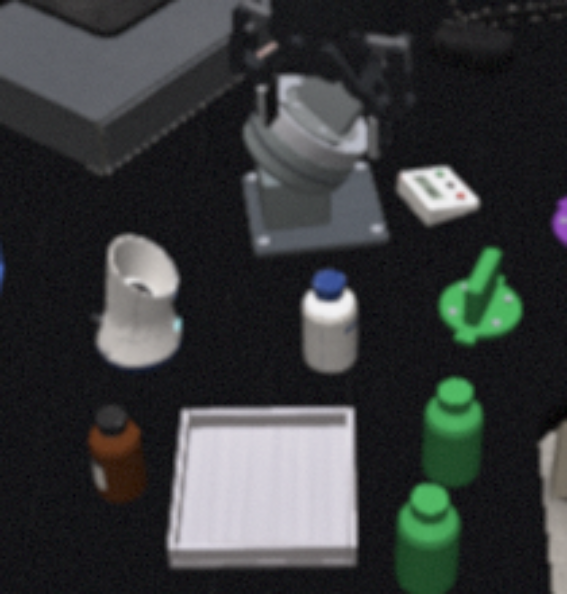

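View pics/w3.png

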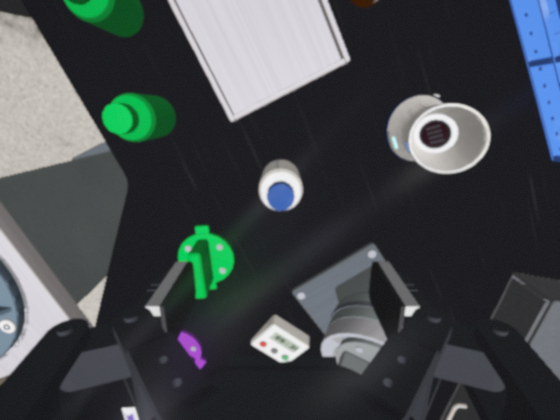

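Call:
{"name": "drive_tool", "arguments": {
  "plan": "0.003 -0.025 0.01 7 0; 0.006 -0.05 0.02 14 0; 0.01 -0.075 0.02 21 0; 0.013 -0.1 0.02 28 0; 0.016 -0.125 0.02 35 0; 0.02 -0.15 0.02 42 0; 0.022 -0.17 0.02 49 0; 0.024 -0.19 0.02 56 0; 0.026 -0.205 0.02 63 0; 0.027 -0.215 0.02 70 0; 0.027 -0.222 0.02 76 0; 0.027 -0.222 0.02 76 0; 0.027 -0.222 0.02 76 0; 0.027 -0.222 0.02 76 0"
}}

```text
t: 8.15
position: [547.6, -260.9, 242.2]
eef_rot: [-1.018, -2.97, -0.0]
contact_force: [0.2, 0.4, -0.5]
grip_width: 1.0
```

```bash
python3 - <<'E'
from h import *
s=read_state();print(s['joint_pos'],s['contact_force'],s['position'],s['eef_rot'])
c=snap('wrist','w4')
E
```

```text
[-4.44610375e-01  3.79952428e-01  2.18962590e-01  1.41166889e+00
  5.23467453e-05  2.16023940e-01] [ 0.16333878  0.43057145 -0.4554771 ] [ 547.58121873 -260.86359868  242.24623098] [-1.01835565e+00 -2.97001203e+00 -4.15077457e-04]
```

View pics/w4.png

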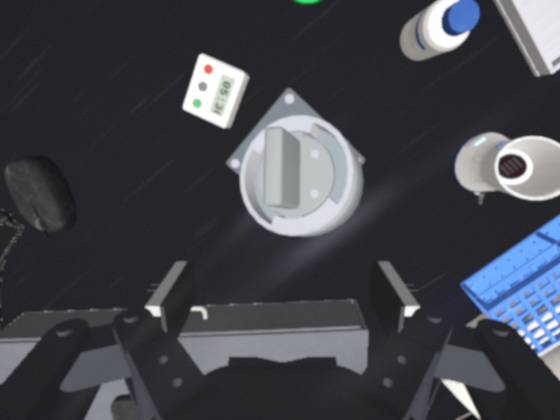

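```bash
python3 - <<'E'
from h import *
c=load('w4')
a=cv2.resize(c['pixels'][80:245,215:375,::-1],None,fx=4.5,fy=4.5,interpolation=cv2.INTER_CUBIC)
cv2.imwrite('pics/w4z.png',cv2.convertScaleAbs(a,alpha=1.1))
E
```

View pics/w4z.png

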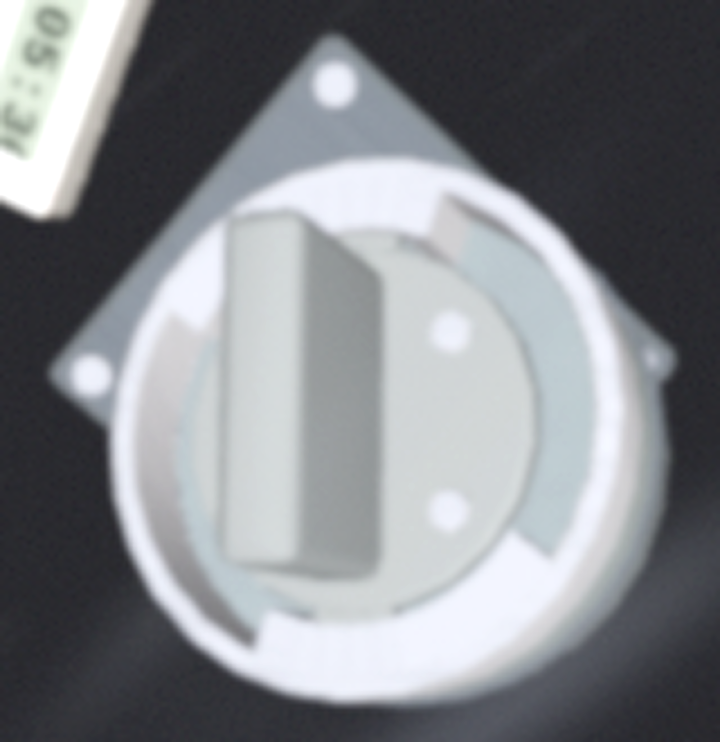

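```bash
python3 - <<'E'
from h import *
c=load('w4');Z=lambda x,y:(215+(x+.5)/4.5-.5,80+(y+.5)/4.5-.5)
b=[onz(c,*Z(*p),12.5) for p in [(335,85),(90,377),(655,358)]];print(np.round(b,1))
v=b[2]-b[0];w=b[1]-b[0];print(np.linalg.norm(v),np.linalg.norm(w),np.degrees(np.arctan2(v[1],v[0])),np.degrees(np.arctan2(-w[0],w[1])), (b[1]+b[2])/2)
lo=onz(c,*Z(262,218),145);hi=onz(c,*Z(261,566),169)
print(lo,hi,(lo+hi)/2,np.linalg.norm(hi-lo),np.degrees(np.arctan2((hi-lo)[1],(hi-lo)[0])))
# collar rim ellipse: extreme points
th=np.radians(9.8);ex=np.array([.848*np.cos(th),.848*np.sin(th),.53]);ey=np.array([-np.sin(th),np.cos(th),0]);a=np.cross(ex,ey)
o=np.array([541,-240,112.])
print(a, proj(c,[o+53*a, o+10.5*a]), [onz(c,*Z(372,430),112+10.5*.848)])
E
```

```text
[[ 481.4 -197.7   12.5]
 [ 500.5 -297.2   12.5]
 [ 591.5 -171.3   12.5]]
113.19438789222315 101.28408888868434 13.523646482692646 -169.18554913989334 [ 545.97679366 -234.23634872   12.5       ]
[ 492.41645839 -225.75283919  145.        ] [ 535.8801817  -259.46420235  169.        ] [ 514.14832005 -242.60852077  157.        ] 60.01292568950982 -37.79789584536084
[-0.52226619 -0.09021103  0.848     ] [[269.81257151 167.04780739]
 [290.20849887 176.56647544]] [array([ 538.36270354, -235.20881431,  120.904     ])]
```

Call:
{"name": "drive_tool", "arguments": {
  "plan": "-0.012 0.01 0 0 60; -0.024 0.02 0 0 141; -0.024 0.02 -0.02 0 141; -0.024 0.02 -0.04 0 141; -0.024 0.02 -0.06 0 141; -0.024 0.02 -0.062 0 141; -0.024 0.02 -0.062 0 141; -0.024 0.02 -0.062 0 141; -0.024 0.02 -0.062 0 141"
}}

```text
t: 8.95
position: [524.7, -241.5, 182.6]
eef_rot: [1.014, 2.972, -0.0]
contact_force: [0.5, -0.3, -1.0]
grip_width: 0.449
```

```bash
python3 - <<'E'
from h import *
s=read_state();print(s['contact_force'],s['position'],s['grip_width'])
c=snap('wrist','w5');c=snap('side','side5')
cv2.imwrite('pics/side5z.png',cv2.resize(c['pixels'][100:230,190:360,::-1],None,fx=4.5,fy=4.5,interpolation=cv2.INTER_CUBIC))
E
```

```text
[ 0.46269048 -0.25542374 -0.9537581 ] [ 524.66587014 -241.53391368  182.60518078] 0.4486076197842918
```

View pics/w5.png

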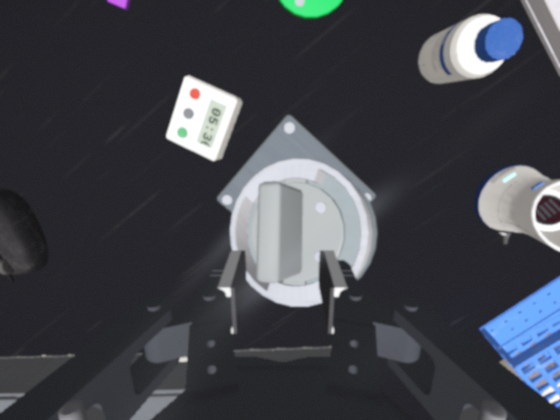

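View pics/side5z.png

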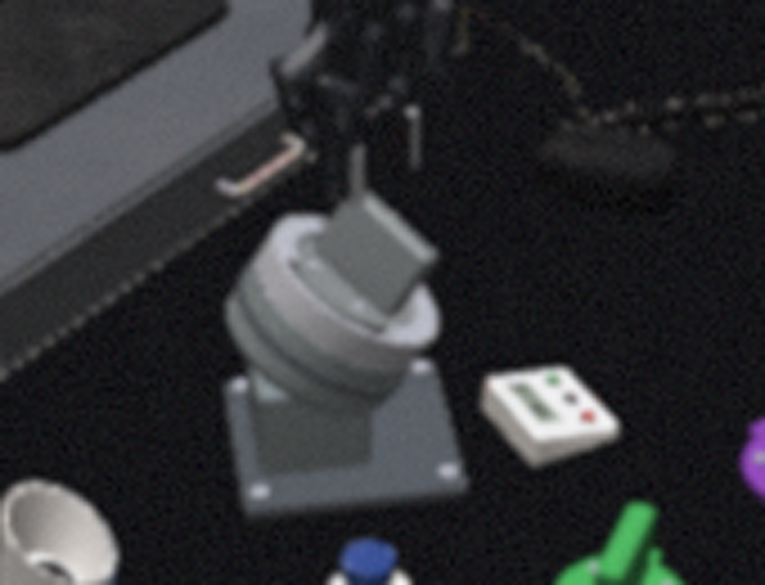

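Call:
{"name": "drive_tool", "arguments": {
  "plan": "0 0 -0.015 0 141; 0 0 -0.03 0 141; 0 0 -0.036 0 141; 0 0 -0.036 0 141; 0 0 -0.036 0 141"
}}

```text
t: 9.47
position: [524.1, -241.5, 145.7]
eef_rot: [1.014, 2.973, -0.0]
contact_force: [0.3, 0.8, -0.1]
grip_width: 0.448
```

Call:
{"name": "drive_tool", "arguments": {
  "plan": "0 0 -0.002 0 141; 0 0 -0.004 0 141; 0 0 -0.004 0 141"
}}

```text
t: 9.72
position: [524.1, -241.5, 141.5]
eef_rot: [1.014, 2.973, -0.0]
contact_force: [0.2, -0.2, -1.2]
grip_width: 0.447
```

Call:
{"name": "drive_tool", "arguments": {
  "plan": "0 0 -0.002 0 141; 0 0 -0.004 0 141; 0 0 -0.004 0 141"
}}

```text
t: 9.97
position: [523.8, -241.4, 136.9]
eef_rot: [-1.014, -2.973, 0.0]
contact_force: [1.3, 0.9, -0.7]
grip_width: 0.447
```

Call:
{"name": "drive_tool", "arguments": {
  "plan": "0 0 -0.002 0 141; 0 0 -0.004 0 141; 0 0 -0.004 0 141"
}}

```text
t: 10.22
position: [523.7, -241.3, 132.8]
eef_rot: [-1.014, -2.973, 0.0]
contact_force: [1.0, 0.1, 0.1]
grip_width: 0.447
```

Call:
{"name": "drive_tool", "arguments": {
  "plan": "0 0 -0.002 0 141; 0 0 -0.003 0 141; 0 0 -0.003 0 141"
}}

```text
t: 10.47
position: [523.8, -241.4, 130.0]
eef_rot: [-1.014, -2.973, 0.0]
contact_force: [0.7, -0.8, -0.2]
grip_width: 0.448
```

```bash
python3 - <<'E'
from h import *
c=snap('wrist','w6')
cv2.imwrite('pics/w6z.png',cv2.resize(c['pixels'][130:400,170:400,::-1],None,fx=2.9,fy=2.2,interpolation=cv2.INTER_CUBIC))
c=snap('side','side6')
cv2.imwrite('pics/side6z.png',cv2.resize(c['pixels'][100:230,190:360,::-1],None,fx=4.5,fy=4.5,interpolation=cv2.INTER_CUBIC))
E
```

```text
(no output)
```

View pics/w6z.png

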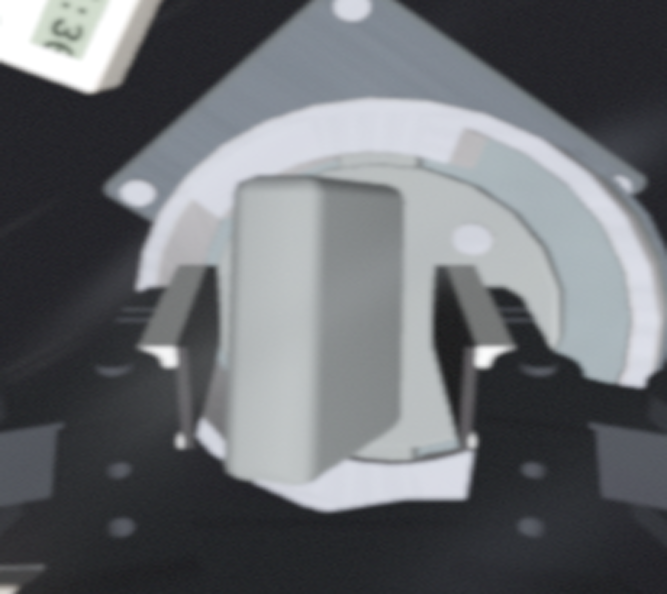

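View pics/side6z.png

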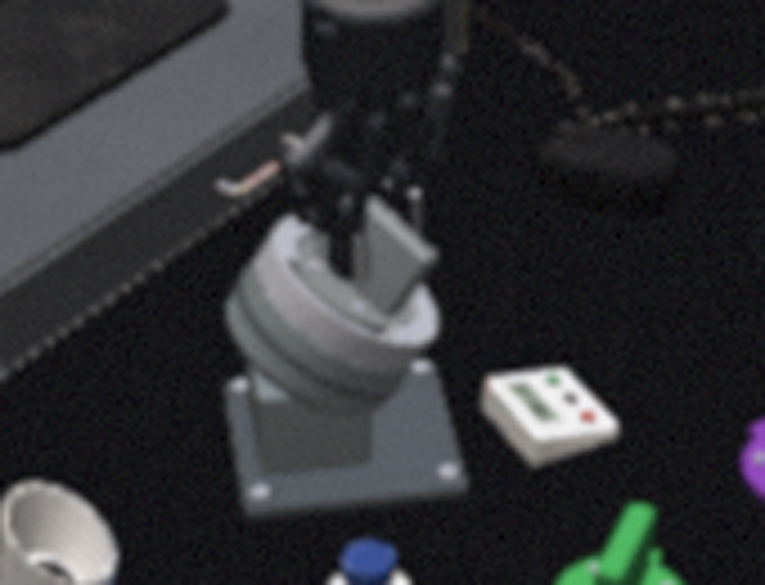

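Call:
{"name": "drive_tool", "arguments": {
  "plan": "0 0 -0.002 0 141; 0 0 -0.003 0 141; 0 0 -0.003 0 141"
}}

```text
t: 10.82
position: [523.8, -241.4, 127.0]
eef_rot: [-1.014, -2.973, 0.0]
contact_force: [0.7, 0.7, -0.2]
grip_width: 0.447
```

Call:
{"name": "drive_tool", "arguments": {
  "plan": "0 0 -0.002 0 141; 0 0 -0.003 0 141; 0 0 -0.003 0 141"
}}

```text
t: 11.07
position: [524.1, -241.5, 124.2]
eef_rot: [1.014, 2.973, -0.0]
contact_force: [-0.2, -0.3, 1.6]
grip_width: 0.447
```

Call:
{"name": "drive_tool", "arguments": {
  "plan": "0.001 0 -0.002 0 141; 0.001 0 -0.002 0 141; 0.001 0 -0.002 0 141"
}}

```text
t: 11.32
position: [525.1, -241.4, 122.5]
eef_rot: [1.014, 2.973, 0.0]
contact_force: [-0.6, 1.5, 4.3]
grip_width: 0.447
```

Call:
{"name": "drive_tool", "arguments": {
  "plan": "0.001 0 -0.0015 0 141; 0.001 0 -0.002 0 141; 0.001 0 -0.002 0 141"
}}

```text
t: 11.57
position: [526.2, -241.3, 120.5]
eef_rot: [1.013, 2.973, 0.0]
contact_force: [-0.8, 1.4, 5.4]
grip_width: 0.446
```

Call:
{"name": "drive_tool", "arguments": {
  "plan": "0.001 0 -0.0015 0 141; 0.002 0 -0.0035 0 141; 0.002 0 -0.0035 0 141; 0.002 0 -0.0035 0 141"
}}

```text
t: 11.9
position: [528.1, -241.1, 117.2]
eef_rot: [1.013, 2.973, 0.001]
contact_force: [-1.3, 2.7, 8.2]
grip_width: 0.451
```

```bash
python3 - <<'E'
from h import *
c=snap('wrist','w7');print(read_state()['contact_force'],read_state()['position'],read_state()['ft_torque'])
cv2.imwrite('pics/w7z.png',cv2.resize(c['pixels'][130:400,170:400,::-1],None,fx=2.9,fy=2.2,interpolation=cv2.INTER_CUBIC))
E
```

```text
[-1.63343554  0.75276495  7.60872413] [ 528.07791994 -241.09984398  117.21413725] [0.66817172 0.20581029 0.09597025]
```

View pics/w7z.png

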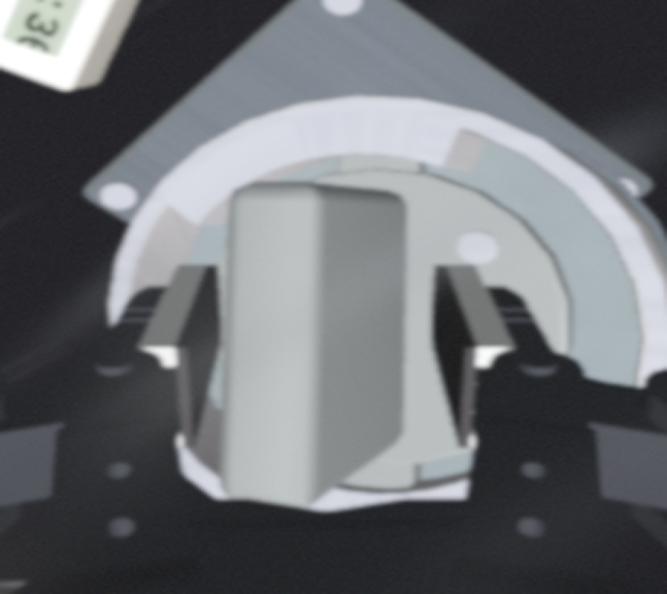

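Call:
{"name": "drive_tool", "arguments": {
  "plan": "0 0 -0.001 5 141; 0 0 -0.0018 10 141; 0 0 -0.0027 15 141; 0 0 -0.0027 15 141; 0 0 -0.0027 15 141"
}}

```text
t: 12.37
position: [528.7, -242.4, 115.0]
eef_rot: [0.617, 3.078, -0.003]
contact_force: [-1.2, -3.1, 8.1]
grip_width: 0.448
```

```bash
python3 - <<'E'
from h import *
c=snap('wrist','w8');print(read_state()['contact_force'],read_state()['position'],read_state()['ft_torque'])
cv2.imwrite('pics/w8z.png',cv2.resize(c['pixels'][130:400,170:400,::-1],None,fx=2.9,fy=2.2,interpolation=cv2.INTER_CUBIC))
E
```

```text
[-1.09104449 -2.53624548  8.38662446] [ 528.67206079 -242.40539263  114.985518  ] [-0.40144531 -0.05259222 -0.01915931]
```

View pics/w8z.png

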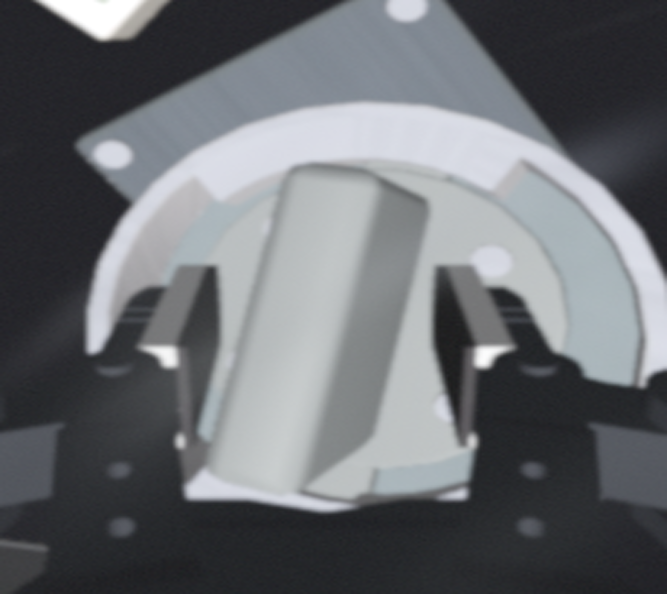

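Call:
{"name": "drive_tool", "arguments": {
  "plan": "0 0 -0.0013 5 150; 0 0 -0.0027 10 160; 0 0 -0.0045 15 160; 0 0 -0.0045 15 160; 0 0 -0.0045 15 160"
}}

```text
t: 12.83
position: [529.0, -242.4, 110.8]
eef_rot: [0.209, 3.132, -0.003]
contact_force: [-0.7, -2.9, 9.0]
grip_width: 0.374
```

```bash
python3 - <<'E'
from h import *
c=snap('wrist','w9');print(read_state()['contact_force'],read_state()['position'],read_state()['ft_torque'])
cv2.imwrite('pics/w9z.png',cv2.resize(c['pixels'][130:400,170:400,::-1],None,fx=2.9,fy=2.2,interpolation=cv2.INTER_CUBIC))
E
```

```text
[ 0.33979626 -2.25596326  9.79115218] [ 529.01188733 -242.43326257  110.79120728] [-0.27246235 -0.04763457 -0.06023156]
```

View pics/w9z.png

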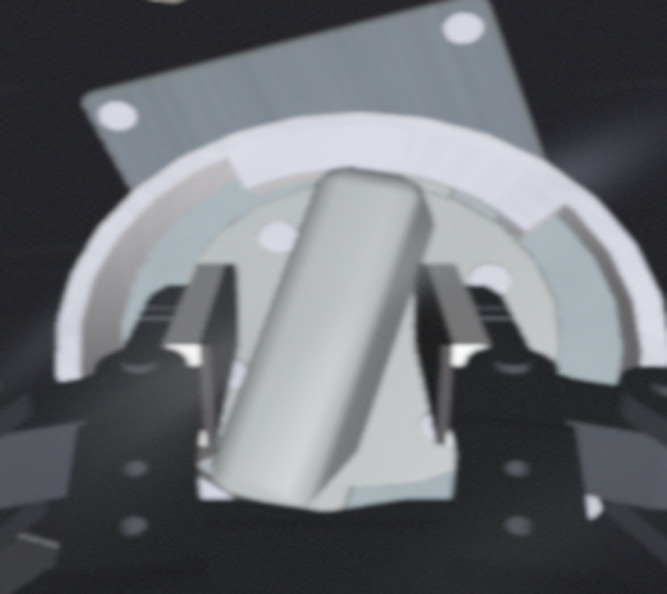

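Call:
{"name": "drive_tool", "arguments": {
  "plan": "0 0 -0.0013 5 160; 0 0 -0.0027 10 160; 0 0 -0.004 15 160; 0 0 -0.004 15 160; 0 0 -0.004 15 160"
}}

```text
t: 13.3
position: [531.5, -241.8, 109.1]
eef_rot: [-0.202, 3.127, -0.003]
contact_force: [2.8, 4.4, 23.4]
grip_width: 0.375
```

```bash
python3 - <<'E'
from h import *
c=snap('wrist','w10');print(read_state()['contact_force'],read_state()['position'],read_state()['ft_torque'])
cv2.imwrite('pics/w10z.png',cv2.resize(c['pixels'][130:400,170:400,::-1],None,fx=2.9,fy=2.2,interpolation=cv2.INTER_CUBIC))
E
```

```text
[ 3.09322023  3.91590528 24.65368526] [ 531.49396718 -241.81682782  109.06664981] [ 1.31647454 -0.73531118 -0.15535326]
```

View pics/w10z.png

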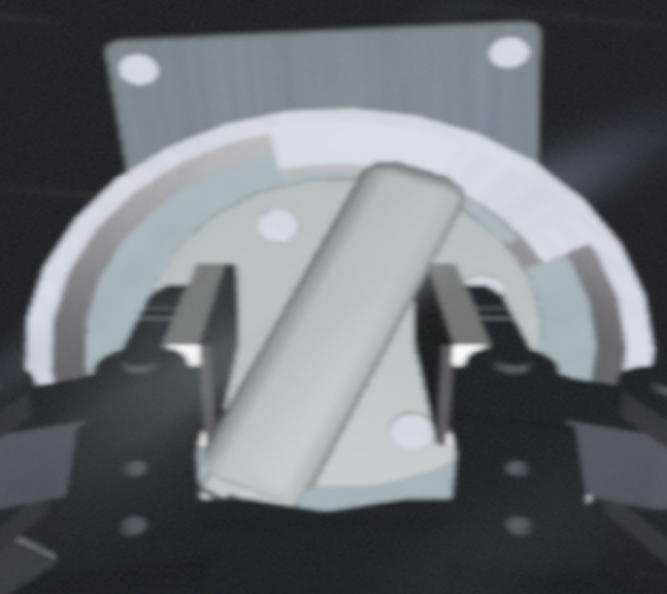

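Call:
{"name": "drive_tool", "arguments": {
  "plan": "0 0 0.002 0 165; 0 0 0.002 0 172; 0 0 0.002 0 180; 0 0 0.002 0 180; 0 0 0.002 0 180"
}}

```text
t: 13.77
position: [528.3, -241.4, 108.3]
eef_rot: [-0.201, 3.134, -0.001]
contact_force: [-0.5, 1.1, 8.8]
grip_width: 0.299
```

```bash
python3 - <<'E'
from h import *
c=snap('wrist','w11');print(read_state()['contact_force'],read_state()['position'],read_state()['ft_torque'],read_state()['grip_width'])
cv2.imwrite('pics/w11z.png',cv2.resize(c['pixels'][130:400,170:400,::-1],None,fx=2.9,fy=2.2,interpolation=cv2.INTER_CUBIC))
E
```

```text
[-1.59557242  0.19842713  8.92223197] [ 528.38757914 -241.46062655  108.34079219] [ 0.57612532  0.18748295 -0.01467739] 0.29660720491108766
```

View pics/w11z.png

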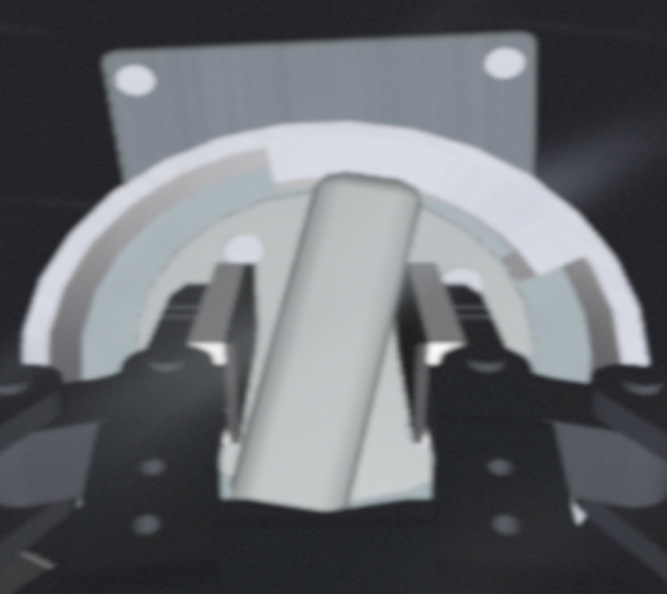

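Call:
{"name": "drive_tool", "arguments": {
  "plan": "0 0 -0.0005 5 183; 0 0 0.0008 10 186; 0 0 0.002 15 190; 0 0 0.002 15 190; 0 0 0.002 15 190"
}}

```text
t: 14.23
position: [528.0, -242.0, 110.2]
eef_rot: [-0.609, 3.082, -0.002]
contact_force: [-2.0, -1.5, 7.2]
grip_width: 0.259
```

```bash
python3 - <<'E'
from h import *
c=snap('wrist','w12');print(read_state()['contact_force'],read_state()['position'],read_state()['ft_torque'],read_state()['grip_width'])
cv2.imwrite('pics/w12z.png',cv2.resize(c['pixels'][130:400,170:400,::-1],None,fx=2.9,fy=2.2,interpolation=cv2.INTER_CUBIC))
E
```

```text
[-2.28514346 -1.11945787  6.55091465] [ 528.0657374  -241.95860781  110.19086433] [-0.26945259  0.29247715 -0.16884626] 0.25518971232799686
```

View pics/w12z.png

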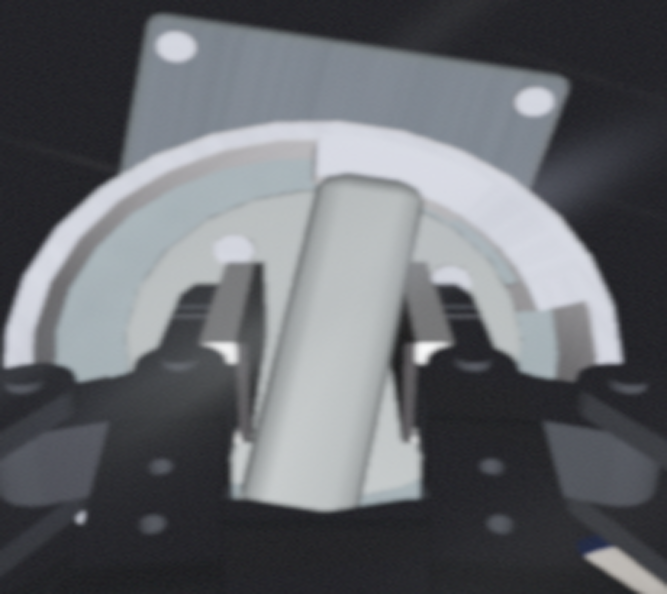

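Call:
{"name": "drive_tool", "arguments": {
  "plan": "0.001 0 -0.001 0 190; 0.001 0 -0.0005 5 190; 0.001 0 0.0005 10 190; 0.001 0 0.0014 15 190; 0.001 0 0.0014 15 190; 0.001 0 0.0014 15 190"
}}

```text
t: 14.78
position: [527.7, -242.7, 111.8]
eef_rot: [1.003, -2.975, 0.003]
contact_force: [-8.4, -4.0, 12.1]
grip_width: 0.256
```

```bash
python3 - <<'E'
from h import *
c=snap('wrist','w13');print(read_state()['contact_force'],read_state()['position'],read_state()['ft_torque'],read_state()['grip_width'])
cv2.imwrite('pics/w13z.png',cv2.resize(c['pixels'][130:400,170:400,::-1],None,fx=2.9,fy=2.2,interpolation=cv2.INTER_CUBIC))
E
```

```text
[-8.07305089 -4.07344104 11.29745257] [ 527.6694145  -242.69145941  111.74610885] [-1.055778    1.49972312 -0.30238091] 0.25118140123488586
```

View pics/w13z.png

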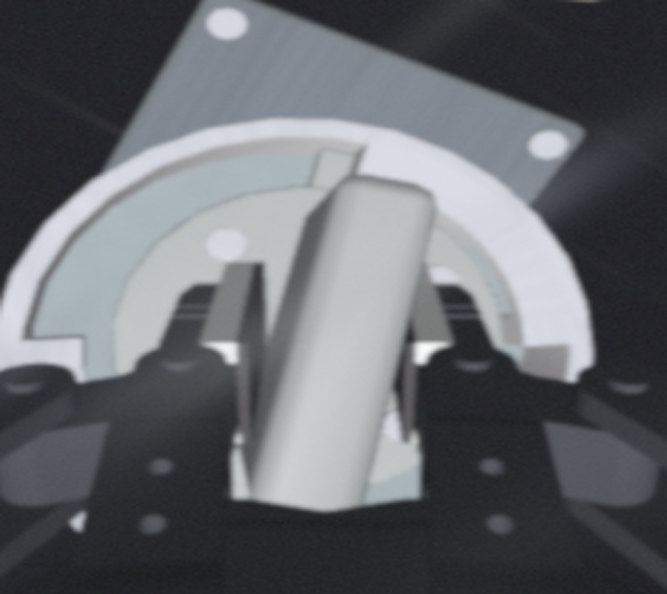

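Call:
{"name": "drive_tool", "arguments": {
  "plan": "0 0 0.0007 0 178; 0 0 0.001 0 175; 0 0 0.0015 5 175; 0 0 0.002 10 172; 0 0 0.003 15 170; 0 0 0.003 15 170; 0 0 0.003 15 170"
}}

```text
t: 15.42
position: [527.0, -242.5, 113.9]
eef_rot: [1.382, -2.817, 0.001]
contact_force: [-7.9, -3.9, 6.0]
grip_width: 0.334
```

```bash
python3 - <<'E'
from h import *
c=snap('wrist','w14');print(read_state()['contact_force'],read_state()['position'],read_state()['ft_torque'],read_state()['grip_width'],read_state()['joint_pos'])
cv2.imwrite('pics/w14z.png',cv2.resize(c['pixels'][130:400,170:400,::-1],None,fx=2.9,fy=2.2,interpolation=cv2.INTER_CUBIC))
E
```

```text
[-8.37166071 -4.14235413  6.21896879] [ 527.01092995 -242.52494105  113.88352972] [-1.13906362  1.5866737  -0.32650116] 0.32920565635264304 [-0.42949212  0.39385971 -0.09555838  1.08354773 -0.0034095  -1.34143104]
```

View pics/w14z.png

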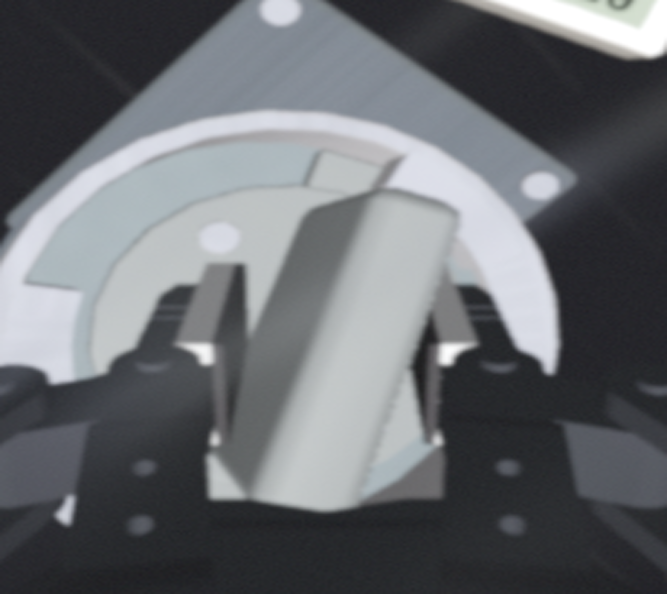

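Call:
{"name": "drive_tool", "arguments": {
  "plan": "-0.001 -0.0005 -0.0005 0 166; -0.002 -0.001 -0.0008 0 163; -0.002 -0.001 -0.0003 6 162; -0.002 -0.001 0.0006 12 162; -0.002 -0.001 0.0008 15 162; -0.002 -0.001 0.0008 15 162; -0.002 -0.001 0.0008 15 162"
}}

```text
t: 16.05
position: [525.7, -244.0, 115.2]
eef_rot: [1.738, -2.613, 0.003]
contact_force: [-6.5, -5.3, 6.7]
grip_width: 0.362
```

```bash
python3 - <<'E'
from h import *
c=snap('wrist','w15');print(read_state()['contact_force'],read_state()['position'],read_state()['ft_torque'],read_state()['grip_width'])
cv2.imwrite('pics/w15z.png',cv2.resize(c['pixels'][130:400,170:400,::-1],None,fx=2.9,fy=2.2,interpolation=cv2.INTER_CUBIC))
E
```

```text
[-6.48976547 -6.02310083  7.21150954] [ 525.69499178 -243.96343605  115.14161261] [-1.41832518  1.32788691 -0.36792025] 0.36639612636701213
```

View pics/w15z.png

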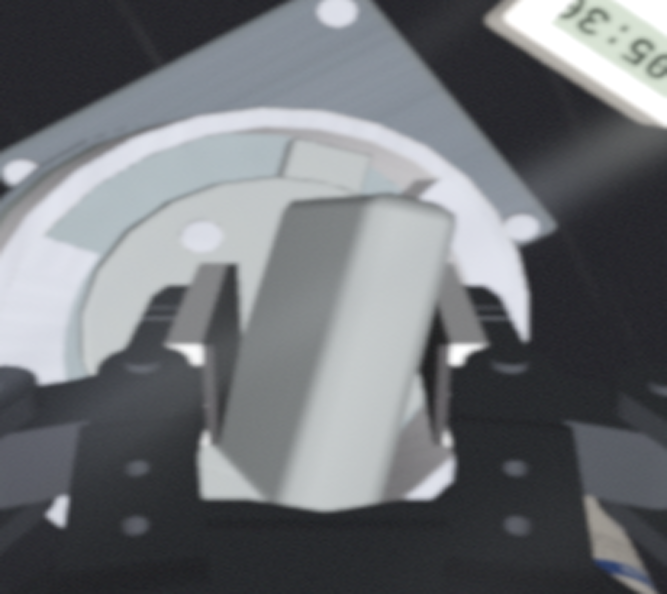

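Call:
{"name": "drive_tool", "arguments": {
  "plan": "-0.001 0 0.002 0 160; -0.002 0 0.004 0 160; -0.004 -0.0005 0.007 0 160; -0.006 -0.001 0.01 0 160; -0.007 -0.001 0.012 0 160; -0.009 -0.001 0.016 0 160; -0.009 -0.001 0.016 0 160"
}}

```text
t: 16.68
position: [518.1, -243.3, 131.4]
eef_rot: [-1.742, 2.614, -0.001]
contact_force: [-0.0, -0.6, -0.1]
grip_width: 0.371
```

```bash
python3 - <<'E'
from h import *
c=snap('wrist','w16');print(read_state()['contact_force'],read_state()['position'],read_state()['ft_torque'],read_state()['grip_width'])
cv2.imwrite('pics/w16z.png',cv2.resize(c['pixels'][130:400,170:400,::-1],None,fx=2.9,fy=2.2,interpolation=cv2.INTER_CUBIC))
c=snap('side','side16')
cv2.imwrite('pics/side16z.png',cv2.resize(c['pixels'][100:230,190:360,::-1],None,fx=4.5,fy=4.5,interpolation=cv2.INTER_CUBIC))
E
```

```text
[ 0.11447591 -0.85855175 -0.17514073] [ 518.17629601 -243.29993924  131.07670439] [-0.01106236 -0.0189703   0.04604592] 0.37418019970665006
```

View pics/w16z.png

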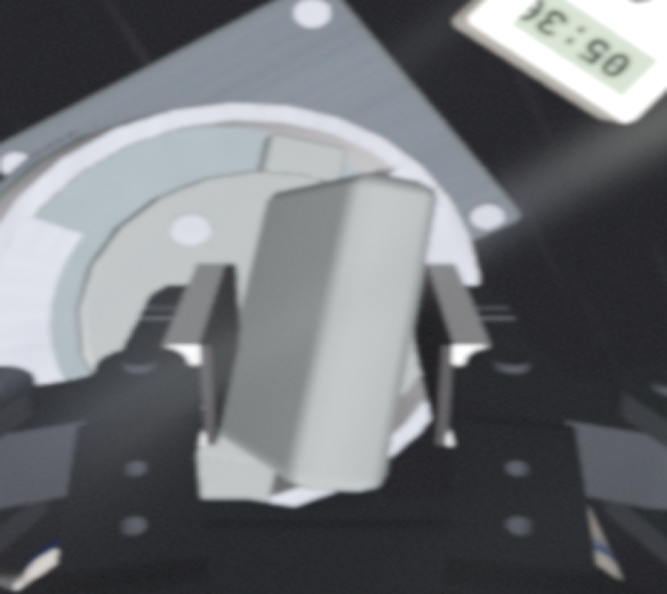

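View pics/side16z.png

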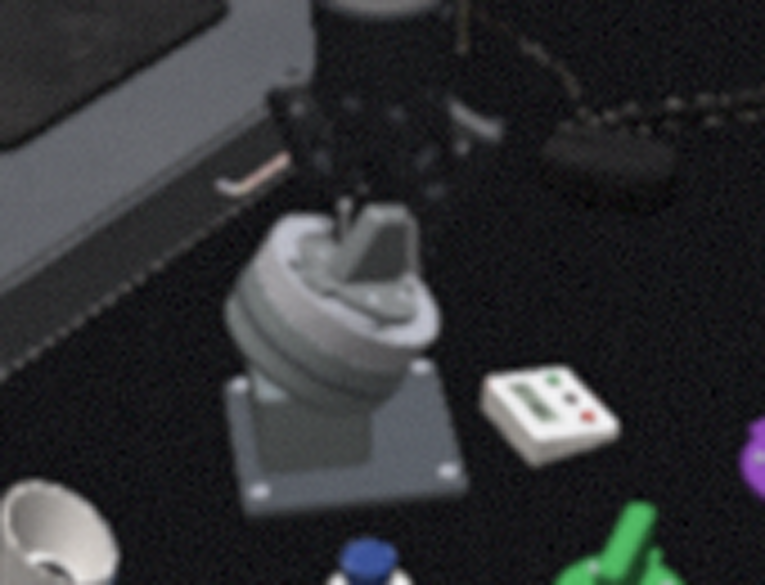

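Call:
{"name": "drive_tool", "arguments": {
  "plan": "-0.001 0.001 0.004 0 155; -0.001 0.001 0.005 6 152; -0.001 0.001 0.005 12 150; -0.001 0.001 0.005 18 150; -0.001 0.001 0.005 24 150; -0.001 0.001 0.005 30 150; -0.001 0.001 0.005 30 150; -0.001 0.001 0.005 30 150"
}}

```text
t: 17.45
position: [517.3, -242.7, 136.3]
eef_rot: [-2.356, 2.078, -0.002]
contact_force: [-0.8, -1.4, 4.0]
grip_width: 0.413
```

```bash
python3 - <<'E'
from h import *
c=snap('wrist','w17');print(read_state()['contact_force'],read_state()['position'],read_state()['ft_torque'],read_state()['grip_width'])
cv2.imwrite('pics/w17z.png',cv2.resize(c['pixels'][130:400,170:400,::-1],None,fx=2.9,fy=2.2,interpolation=cv2.INTER_CUBIC))
E
```

```text
[-0.04383786 -1.40824073  5.53578564] [ 517.29693039 -242.64438537  136.31927016] [-0.44411833 -0.02591211 -0.14801593] 0.408682728321054
```

View pics/w17z.png

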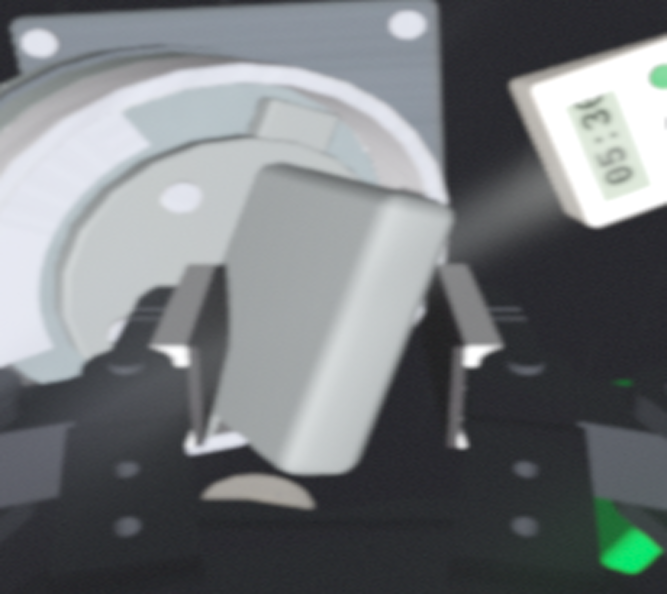

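Call:
{"name": "drive_tool", "arguments": {
  "plan": "-0.001 0 0.004 0 150; -0.001 0 0.005 6 150; -0.001 0 0.005 12 150; -0.001 0 0.005 18 150; -0.001 0 0.005 18 150; -0.001 0 0.005 18 150"
}}

```text
t: 18.0
position: [515.6, -242.1, 140.8]
eef_rot: [-2.651, 1.686, 0.001]
contact_force: [-0.6, 0.4, 2.9]
grip_width: 0.414
```

```bash
python3 - <<'E'
from h import *
c=snap('wrist','w18');print(read_state()['contact_force'],read_state()['position'],read_state()['ft_torque'],read_state()['grip_width'])
cv2.imwrite('pics/w18z.png',cv2.resize(c['pixels'][130:400,170:400,::-1],None,fx=2.9,fy=2.2,interpolation=cv2.INTER_CUBIC))
E
```

```text
[-2.00878708 -0.07402409  3.36756784] [ 515.6401281  -242.12421863  140.8262745 ] [-0.02740747  0.27330567 -0.16084647] 0.4080008355539207
```

View pics/w18z.png

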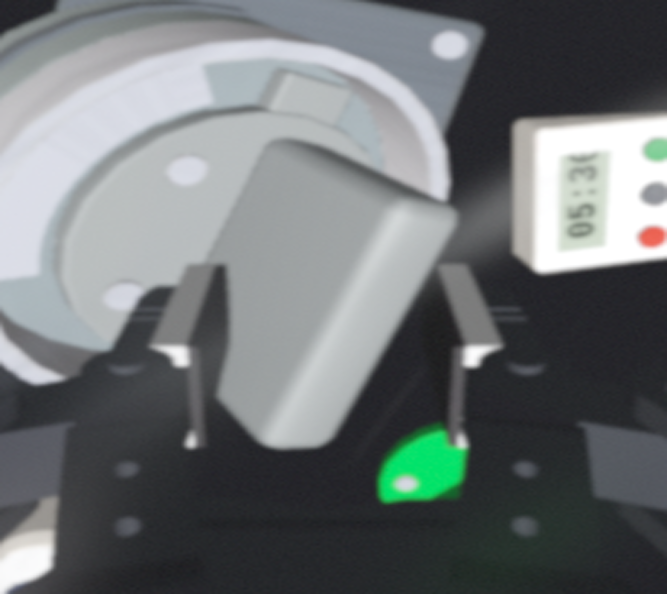

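Call:
{"name": "drive_tool", "arguments": {
  "plan": "0 0 0.015 0 145; 0 0 0.035 0 140; 0 0 0.07 0 100; 0 0 0.08 -7 0; 0 0 0.085 -14 0; 0 0 0.085 -21 0; 0 0 0.085 -28 0; 0 0 0.085 -35 0; 0 0 0.085 -42 0; 0 0 0.085 -49 0; 0 0 0.085 -56 0; 0 0 0.085 -63 0; 0 0 0.085 -70 0; 0 0 0.085 -77 0; 0 0 0.085 -84 0; 0 0 0.085 -91 0; 0 0 0.085 -98 0; 0 0 0.085 -105 0; 0 0 0.085 -112 0; 0 0 0.085 -117 0"
}}

```text
t: 19.72
position: [515.8, -242.1, 225.4]
eef_rot: [-0.061, -3.14, -0.001]
contact_force: [-0.3, 0.7, -0.7]
grip_width: 1.0
```

Call:
{"name": "drive_tool", "arguments": {
  "plan": "0.02 -0.01 0.005 0 0; 0.04 -0.02 0.005 0 0; 0.05 -0.02 0.005 0 0; 0.05 -0.02 0.005 0 0"
}}

```text
t: 20.05
position: [567.5, -262.5, 229.7]
eef_rot: [-0.05, -3.141, -0.001]
contact_force: [-0.2, -0.4, 0.2]
grip_width: 1.0
```

```bash
python3 - <<'E'
from h import *
s=read_state();print(s['contact_force'],s['position'],s['eef_rot'],s['grip_width'],s['joint_pos'])
c=snap('wrist','w19')
E
```

```text
[-0.22770819 -0.4269377   0.20525215] [ 567.54095686 -262.48891832  229.68434481] [-5.01127136e-02 -3.14088461e+00 -1.08298526e-03] 0.9995438191795608 [-4.33449900e-01  4.15333871e-01  2.42392477e-01  1.39841616e+00
  5.05362294e-04 -4.01542813e-01]
```

View pics/w19.png

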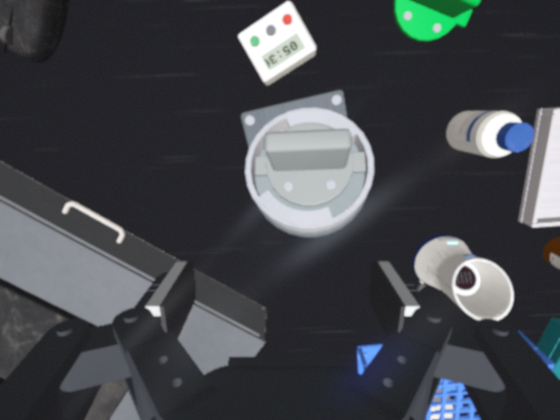

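```bash
python3 - <<'E'
from h import *
c=load('w19')
a=cv2.resize(c['pixels'][85:245,230:390,::-1],None,fx=4.5,fy=4.5,interpolation=cv2.INTER_CUBIC)
cv2.imwrite('pics/w19z.png',a)
E
```

```text
(no output)
```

View pics/w19z.png

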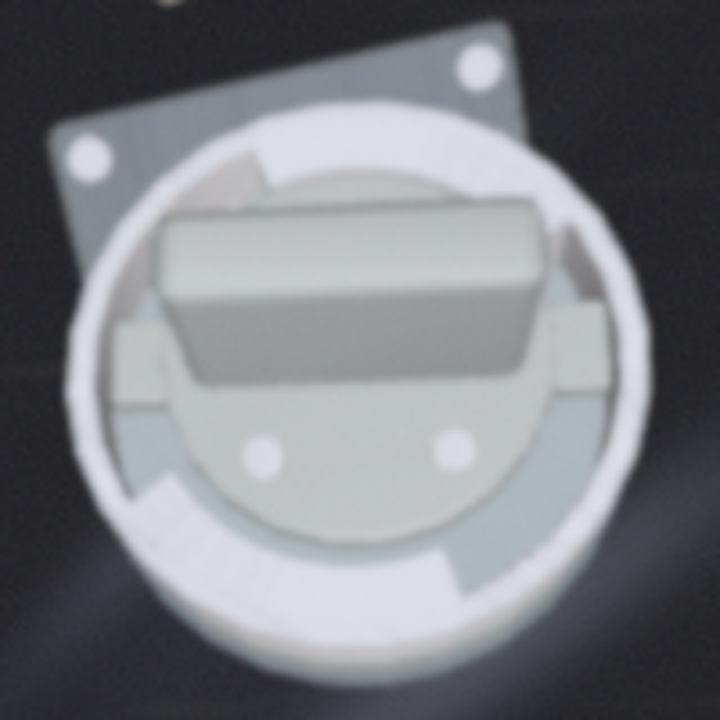

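```bash
python3 - <<'E'
from h import *
c=load('w19');Z=lambda x,y:(230+(x+.5)/4.5-.5,85+(y+.5)/4.5-.5)
for h1,h2 in((158.6,158.6),(154.6,162.6),(162.6,154.6)):
    l=onz(c,*Z(162,255),h1);r=onz(c,*Z(543,245),h2);v=r-l
    print(l,r,(l+r)/2,np.linalg.norm(v),np.degrees(np.arctan2(v[1],v[0])))
n=np.array(read_state()['eef_rot']);print(2*np.degrees(np.arctan2(n[1],n[0]))-90)
E
```

```text
[ 510.39390212 -270.79648147  158.6       ] [ 510.67582938 -211.85870756  158.6       ] [ 510.53486575 -241.32759452  158.6       ] 58.938448200749384 89.72592925940607
[ 510.79363054 -271.01672621  154.6       ] [ 510.2708345  -212.73943148  162.6       ] [ 510.53223252 -241.87807885  158.6       ] 58.82615402127598 90.51397724338763
[ 509.99417369 -270.57623673  162.6       ] [ 511.08082427 -210.97798364  154.6       ] [ 510.53749898 -240.77711018  158.6       ] 60.14260204204654 88.95544599471698
-271.7879714413242
```

Call:
{"name": "drive_tool", "arguments": {
  "plan": "-0.025 0.011 0 1.5 0; -0.05 0.022 0 1.5 0; -0.05 0.022 -0.02 1.5 0; -0.05 0.022 -0.05 1.5 0; -0.05 0.022 -0.075 1.5 0; -0.05 0.022 -0.095 1.5 0; -0.05 0.022 -0.106 1.5 0; -0.05 0.022 -0.109 1.5 0; -0.05 0.022 -0.109 1.5 40; -0.05 0.022 -0.109 1.5 40; -0.05 0.022 -0.109 1.5 40"
}}

```text
t: 21.02
position: [516.4, -240.6, 122.9]
eef_rot: [0.005, 3.14, -0.001]
contact_force: [-0.9, 0.0, 0.7]
grip_width: 0.846
```

```bash
python3 - <<'E'
from h import *
s=read_state();print(s['contact_force'],s['position'],s['eef_rot'],s['grip_width'])
c=snap('wrist','w20')
cv2.imwrite('pics/w20z.png',cv2.resize(c['pixels'][130:400,140:430,::-1],None,fx=2.5,fy=2.2,interpolation=cv2.INTER_CUBIC))
E
```

```text
[-0.88960193  0.00353377  0.66780758] [ 516.35709684 -240.6266463   122.92413189] [ 5.00538712e-03  3.14007544e+00 -1.19171410e-03] 0.8462804385790318
```

View pics/w20z.png

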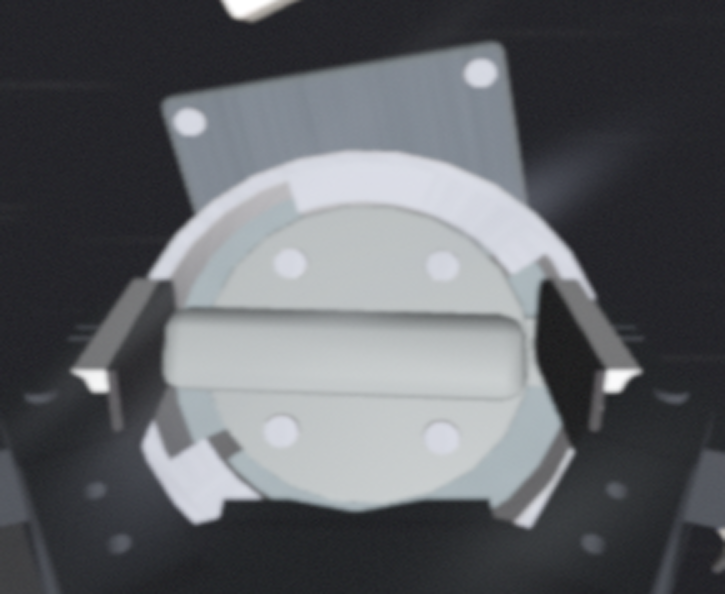

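Call:
{"name": "drive_tool", "arguments": {
  "plan": "0 -0.0015 0 0 45; 0 -0.0015 0 0 55; 0 -0.0015 0 0 62; 0 -0.0015 0 0 68; 0 -0.0015 0 0 255; 0 -0.0015 0 0 255; 0 -0.0015 0 0 255; 0 -0.0015 0 0 255"
}}

```text
t: 21.73
position: [516.4, -242.1, 122.2]
eef_rot: [0.004, 3.14, -0.001]
contact_force: [1.0, -0.1, 5.8]
grip_width: 0.732
```

```bash
python3 - <<'E'
from h import *
s=read_state();print(s['contact_force'],s['position'],s['eef_rot'],s['grip_width'],s['ft_torque'])
c=snap('wrist','w21')
cv2.imwrite('pics/w21z.png',cv2.resize(c['pixels'][130:400,140:430,::-1],None,fx=2.5,fy=2.2,interpolation=cv2.INTER_CUBIC))
E
```

```text
[ 0.96277516 -0.12957353  5.75349003] [ 516.44367905 -242.10690563  122.2022398 ] [ 4.20389761e-03  3.14046679e+00 -8.37448805e-04] 0.7316826306217137 [ 0.07308841 -0.2350242   0.02092693]
```

View pics/w21z.png

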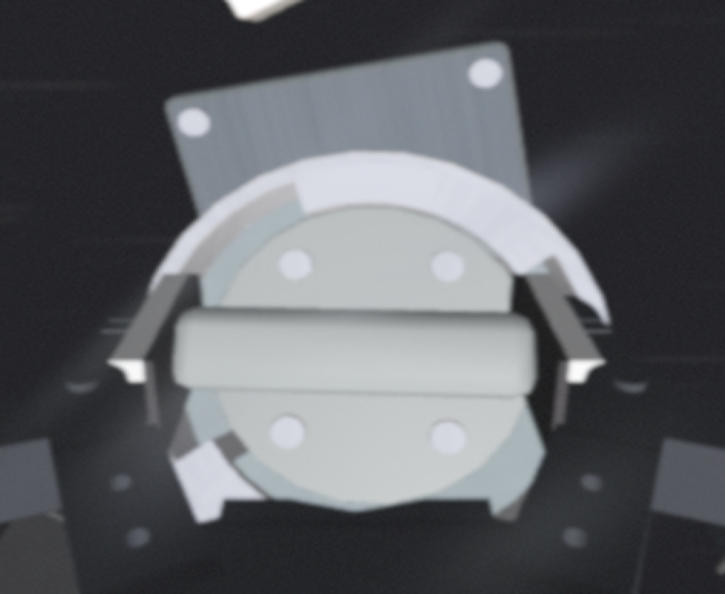

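Call:
{"name": "drive_tool", "arguments": {
  "plan": "-0.0015 -0.0002 0.0025 0 255; -0.003 -0.0005 0.005 0 255; -0.005 -0.001 0.0085 0 255; -0.0065 -0.0011 0.0105 0 255; -0.008 -0.0013 0.013 0 255; -0.008 -0.0013 0.013 0 255"
}}

```text
t: 22.28
position: [507.3, -243.2, 135.1]
eef_rot: [-0.005, -3.141, 0.0]
contact_force: [-0.6, 0.1, -1.1]
grip_width: 0.73
```

```bash
python3 - <<'E'
from h import *
s=read_state();print(s['contact_force'],s['position'],s['grip_width'],s['ft_torque'])
c=snap('side','side22')
cv2.imwrite('pics/side22z.png',cv2.resize(c['pixels'][100:230,190:360,::-1],None,fx=4.5,fy=4.5,interpolation=cv2.INTER_CUBIC))
E
```

```text
[-0.59962168  0.11049954 -1.13113918] [ 507.34307861 -243.21588743  135.09809059] 0.7298075824022724 [ 0.03879163 -0.00638307 -0.02142436]
```

View pics/side22z.png

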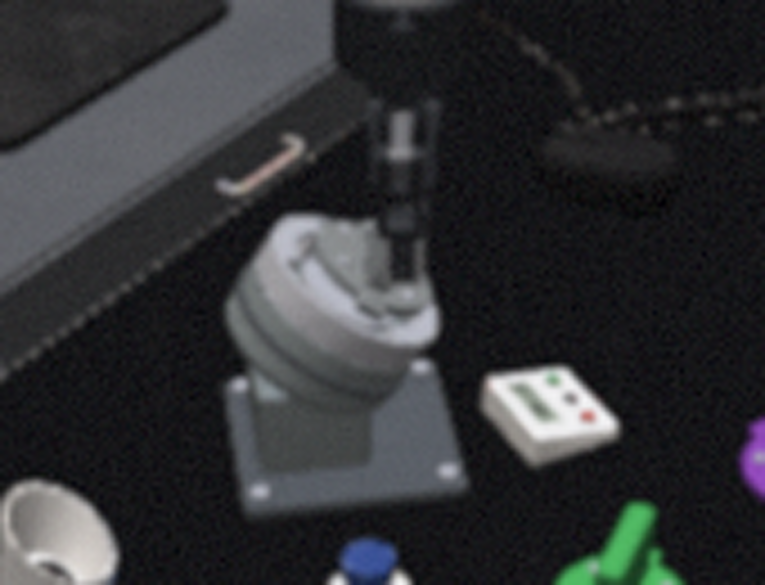

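Call:
{"name": "drive_tool", "arguments": {
  "plan": "-0.005 -0.001 0.008 0 255; -0.01 -0.002 0.017 0 255; -0.015 -0.003 0.025 0 255; -0.016 -0.003 0.045 0 255; -0.016 -0.003 0.07 0 255; -0.016 -0.003 0.09 0 255; -0.01 0.02 0.095 0 255; 0 0.05 0.095 0 255; 0.01 0.08 0.095 0 255; 0.015 0.11 0.095 0 255; 0.02 0.14 0.095 0 255; 0.025 0.17 0.095 0 255; 0.03 0.2 0.095 0 255; 0.035 0.23 0.095 0 255; 0.04 0.26 0.095 0 255; 0.042 0.29 0.095 0 255; 0.042 0.32 0.095 0 255; 0.042 0.345 0.09 0 255; 0.042 0.358 0.08 0 255; 0.042 0.36 0.075 0 255"
}}

```text
t: 24.0
position: [549.5, 118.6, 209.3]
eef_rot: [-0.0, -3.142, -0.0]
contact_force: [-0.1, -0.9, -2.1]
grip_width: 0.729
```

Call:
{"name": "drive_tool", "arguments": {
  "plan": "0 0 -0.02 0 255; 0 0 -0.05 0 255; 0 0 -0.08 0 255; 0 0 -0.1 0 255; 0 0 -0.1 0 255; 0 0 -0.1 0 255"
}}

```text
t: 24.5
position: [549.2, 115.6, 109.5]
eef_rot: [-0.006, -3.139, 0.001]
contact_force: [0.4, 0.4, 0.5]
grip_width: 0.728
```

```bash
python3 - <<'E'
from h import *
s=read_state();print(s['contact_force'],s['position'],s['grip_width'],s['ft_torque'])
c=snap('side','side23')
cv2.imwrite('pics/side23z.png',cv2.resize(c['pixels'][190:340,170:360,::-1],None,fx=4,fy=4,interpolation=cv2.INTER_CUBIC))
c=snap('wrist','w23')
E
```

```text
[0.37294063 0.35415464 0.48429983] [549.19057809 115.59758916 109.45336881] 0.7283416935864052 [ 0.01506505 -0.01646021  0.03830992]
```

View pics/side23z.png

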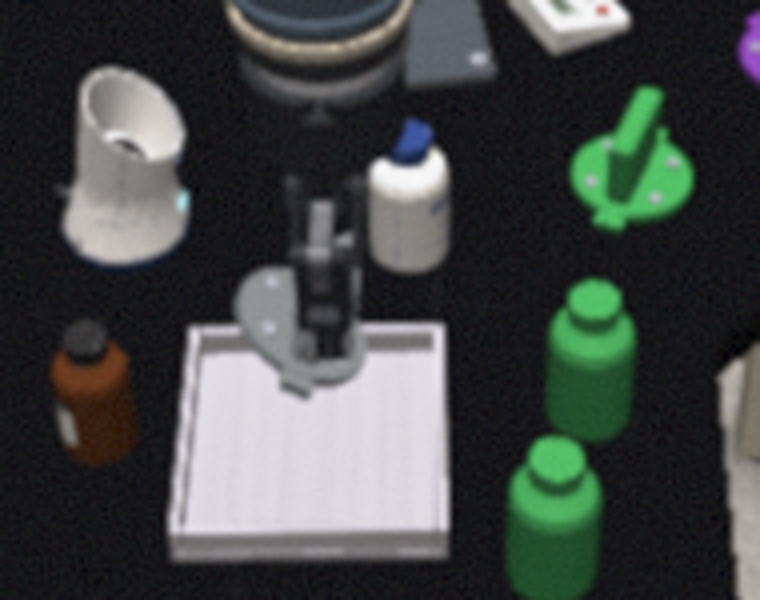

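View pics/w23.png

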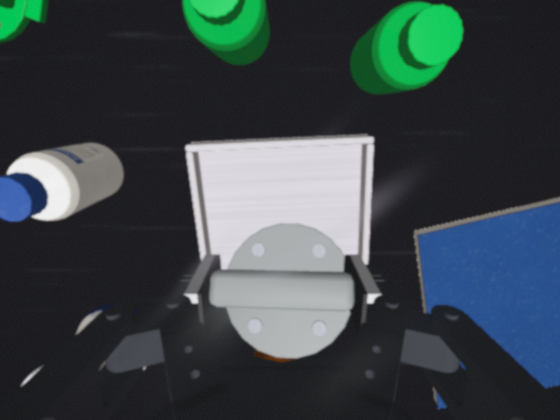

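Call:
{"name": "drive_tool", "arguments": {
  "plan": "0 0.001 -0.025 0 255; 0 0.001 -0.05 0 255; 0 0.001 -0.065 0 255; 0 0.001 -0.068 0 255; 0 0.001 -0.068 0 255; 0 0.001 -0.068 0 255"
}}

```text
t: 25.1
position: [551.2, 117.9, 43.5]
eef_rot: [0.004, 3.139, 0.001]
contact_force: [0.3, -0.2, -1.3]
grip_width: 0.732
```

Call:
{"name": "drive_tool", "arguments": {
  "plan": "0 0 -0.002 0 255; 0 0 -0.004 0 255; 0 0 -0.004 0 255; 0 0 -0.004 0 255"
}}

```text
t: 25.43
position: [550.1, 117.8, 38.2]
eef_rot: [0.004, 3.141, -0.0]
contact_force: [-0.1, -0.6, -1.1]
grip_width: 0.728
```

Call:
{"name": "drive_tool", "arguments": {
  "plan": "0 0 -0.002 0 255; 0 0 -0.004 0 255; 0 0 -0.004 0 255; 0 0 -0.004 0 255"
}}

```text
t: 25.77
position: [550.4, 117.8, 34.0]
eef_rot: [0.004, 3.141, -0.0]
contact_force: [-0.4, -0.3, 2.4]
grip_width: 0.73
```

Call:
{"name": "drive_tool", "arguments": {
  "plan": "0.001 0 -0.001 0 255; 0.002 0 -0.001 0 255; 0.003 0 -0.0015 0 255; 0.003 0 -0.0015 0 255"
}}

```text
t: 26.1
position: [553.1, 117.5, 33.2]
eef_rot: [0.005, 3.141, -0.001]
contact_force: [-3.0, -1.9, 12.7]
grip_width: 0.727
```

```bash
python3 - <<'E'
from h import *
s=read_state();print(s['contact_force'],s['position'],s['grip_width'],s['ft_torque'])
c=snap('side','side24')
cv2.imwrite('pics/side24z.png',cv2.resize(c['pixels'][190:340,170:360,::-1],None,fx=4,fy=4,interpolation=cv2.INTER_CUBIC))
E
```

```text
[-2.98576019 -1.93283874 12.67830205] [553.12809775 117.45781307  33.15116285] 0.7269233088436959 [-0.55041077  0.89628865  0.02020875]
```

View pics/side24z.png

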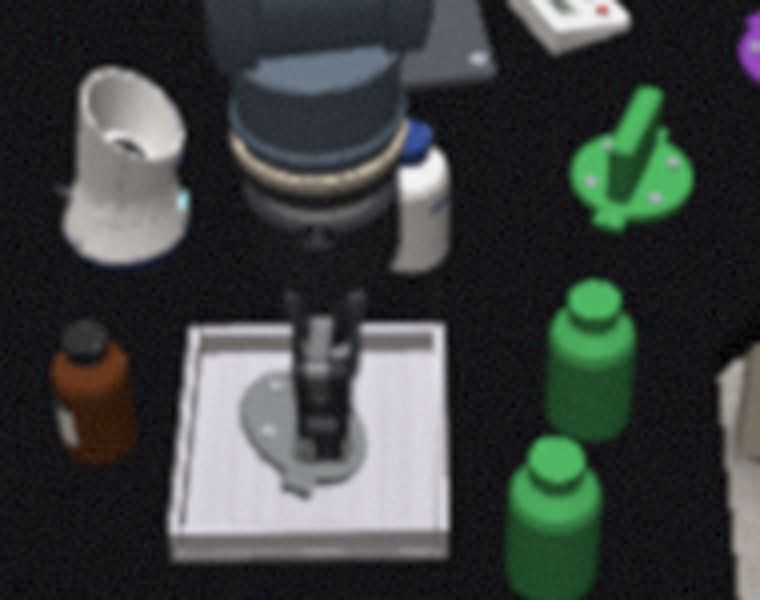

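Call:
{"name": "drive_tool", "arguments": {
  "plan": "0.001 0 -0.001 0 255; 0.003 0 -0.002 0 255; 0.004 0 -0.002 0 255; 0.004 0 -0.002 0 255"
}}

```text
t: 26.48
position: [557.9, 118.7, 31.7]
eef_rot: [0.004, 3.14, 0.003]
contact_force: [-1.3, 1.9, 14.6]
grip_width: 0.722
```

Call:
{"name": "drive_tool", "arguments": {
  "plan": "0.002 0 -0.001 0 255; 0.003 0 -0.002 0 255; 0.004 0 -0.003 0 255; 0.004 0 -0.003 0 255"
}}

```text
t: 26.82
position: [562.2, 119.4, 29.4]
eef_rot: [0.003, 3.139, 0.005]
contact_force: [-2.6, 5.3, 20.9]
grip_width: 0.719
```

```bash
python3 - <<'E'
from h import *
s=read_state();print(s['contact_force'],s['position'],s['grip_width'],s['ft_torque'])
c=snap('side','side25')
cv2.imwrite('pics/side25z.png',cv2.resize(c['pixels'][190:340,170:360,::-1],None,fx=4,fy=4,interpolation=cv2.INTER_CUBIC))
c=snap('wrist','w25')
E
```

```text
[-2.61924442  5.29392793 20.87721174] [562.24185199 119.35640866  29.42123388] 0.7191139346537829 [ 1.19374324  1.10265801 -0.07674103]
```

View pics/side25z.png

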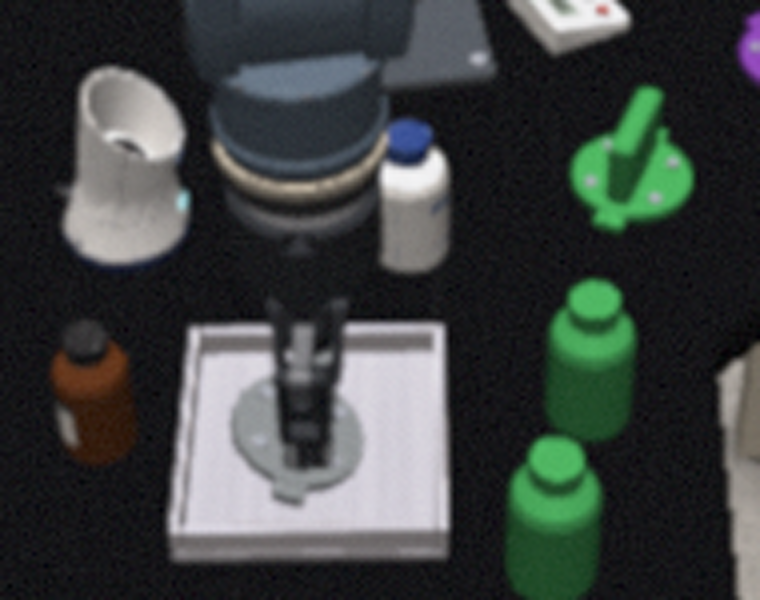

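View pics/w25.png

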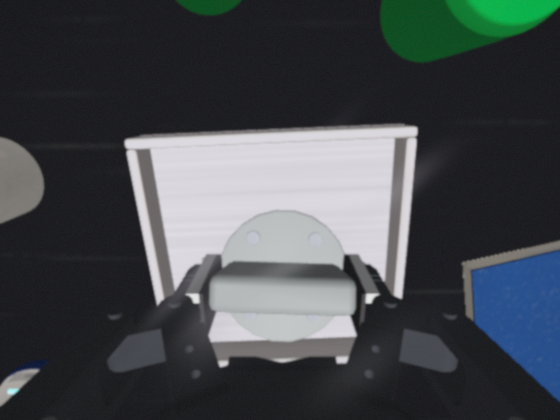

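Call:
{"name": "drive_tool", "arguments": {
  "plan": "0.001 0 -0.001 0 255; 0.002 0 -0.002 0 255; 0.003 0 -0.003 0 255; 0.003 0 -0.004 0 255; 0.003 0 -0.004 0 255"
}}

```text
t: 27.33
position: [567.0, 119.9, 26.5]
eef_rot: [0.003, 3.135, 0.007]
contact_force: [-0.1, 5.7, 24.0]
grip_width: 0.716
```

Call:
{"name": "drive_tool", "arguments": {
  "plan": "0.001 0 -0.001 0 255; 0.002 0 -0.002 0 255; 0.002 0 -0.003 0 255; 0.002 0 -0.003 0 255"
}}

```text
t: 27.67
position: [570.4, 120.0, 24.0]
eef_rot: [0.003, 3.132, 0.007]
contact_force: [3.6, 6.8, 25.2]
grip_width: 0.716
```

```bash
python3 - <<'E'
from h import *
s=read_state();print(s['contact_force'],s['position'],s['grip_width'],s['ft_torque'])
c=snap('side','side26')
cv2.imwrite('pics/side26z.png',cv2.resize(c['pixels'][190:340,170:360,::-1],None,fx=4,fy=4,interpolation=cv2.INTER_CUBIC))
E
```

```text
[ 3.63522991  6.7542024  25.21506308] [570.3596593  120.04584291  24.00260235] 0.7159650395631477 [ 1.49192634 -0.0862367  -0.25943925]
```

View pics/side26z.png

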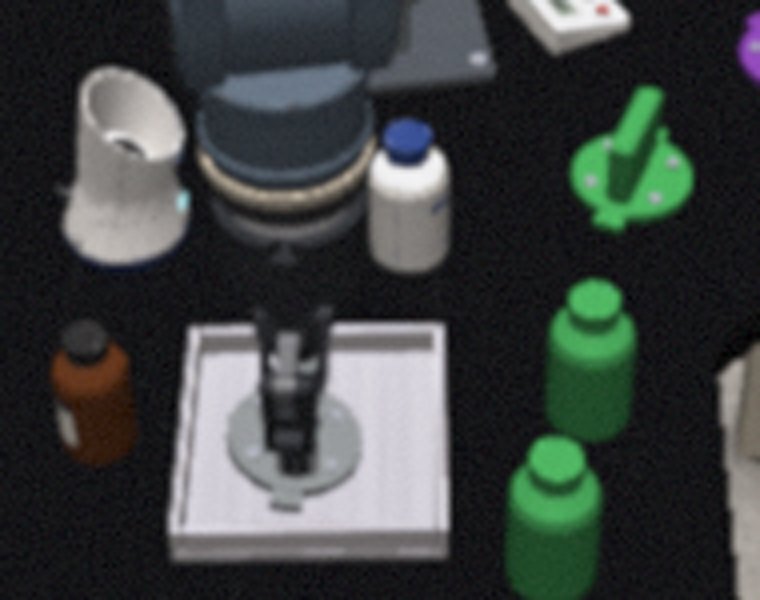

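Call:
{"name": "drive_tool", "arguments": {
  "plan": "0 0 -0.001 0 255; 0 0 -0.002 0 255; 0 0 -0.003 0 255; 0 0 -0.003 0 255; 0 0 -0.003 0 255"
}}

```text
t: 28.13
position: [572.3, 120.0, 22.1]
eef_rot: [0.004, 3.129, 0.007]
contact_force: [7.7, 5.1, 30.1]
grip_width: 0.721
```

```bash
python3 - <<'E'
from h import *
s=read_state();print(s['contact_force'],s['position'],s['grip_width'],s['ft_torque'])
c=snap('side','side27')
cv2.imwrite('pics/side27z.png',cv2.resize(c['pixels'][190:340,170:360,::-1],None,fx=4,fy=4,interpolation=cv2.INTER_CUBIC))
c=snap('wrist','w27')
E
```

```text
[ 7.71510419  5.07746717 30.12332164] [572.29391427 120.04619461  22.05247054] 0.721012992881464 [ 1.18655446 -0.77623652 -0.17872428]
```

View pics/side27z.png

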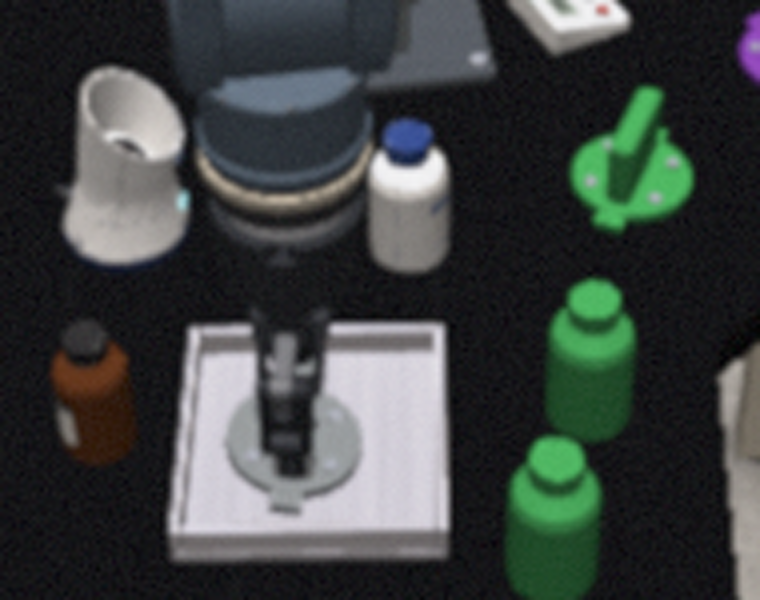

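View pics/w27.png

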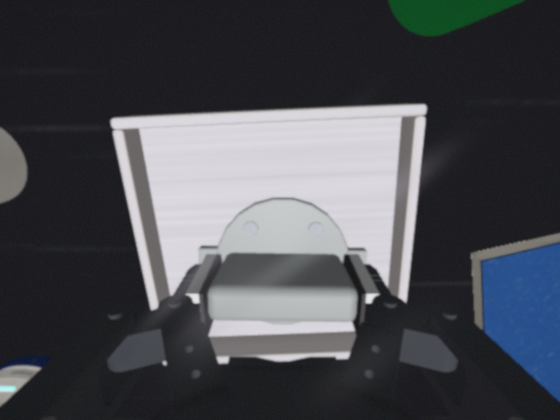

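Call:
{"name": "drive_tool", "arguments": {
  "plan": "0.002 0 0 0 255; 0.004 0 -0.0005 0 255; 0.004 0 -0.001 0 255; 0.004 0 -0.001 0 255"
}}

```text
t: 28.57
position: [574.3, 120.0, 20.3]
eef_rot: [0.003, 3.132, 0.007]
contact_force: [3.4, 6.2, 28.7]
grip_width: 0.721
```

Call:
{"name": "drive_tool", "arguments": {
  "plan": "0.001 0 -0.0005 0 255; 0.001 0 -0.001 0 255; 0.001 0 -0.0015 0 255; 0.001 0 -0.0015 0 255"
}}

```text
t: 28.9
position: [575.9, 119.9, 18.8]
eef_rot: [0.004, 3.131, 0.007]
contact_force: [4.6, 5.6, 26.6]
grip_width: 0.72
```

```bash
python3 - <<'E'
from h import *
s=read_state();print(s['contact_force'],s['position'],s['grip_width'],s['ft_torque'])
c=snap('scene','scene28')
cv2.imwrite('pics/scene28z.png',cv2.resize(c['pixels'][190:320,160:320,::-1],None,fx=4.5,fy=4.5,interpolation=cv2.INTER_CUBIC))
E
```

```text
[ 4.55030919  5.60601399 26.58814529] [575.91653111 119.92541052  18.80166265] 0.719697847703696 [ 1.26913672 -0.17587928 -0.23985807]
```

View pics/scene28z.png

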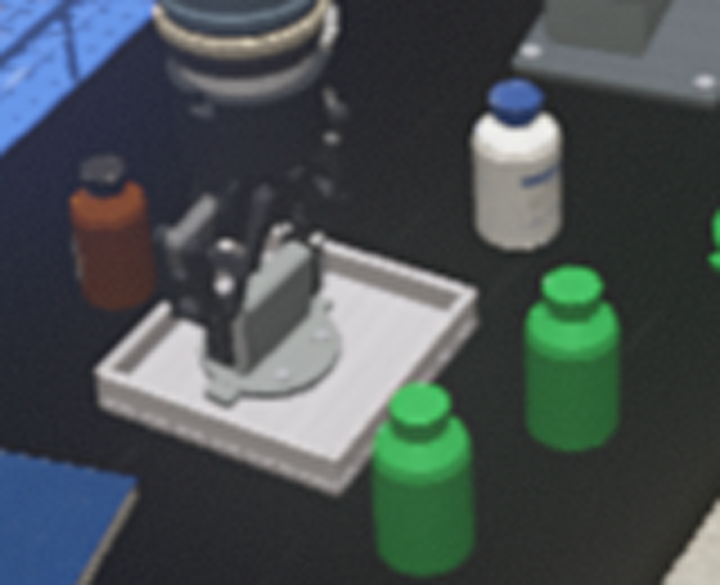

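Call:
{"name": "drive_tool", "arguments": {
  "plan": "0 0 0.0005 0 255; 0 0 0.001 0 255; 0 0 0.001 0 80; 0 0 0.001 0 72; 0 0 0.001 0 66; 0 0 0.001 0 60; 0 0 0.001 0 50; 0 0 0.001 0 40; 0 0 0.001 0 20; 0 0 0.001 0 10; 0 0 0.001 0 10; 0 0 0.001 0 10"
}}

```text
t: 29.95
position: [570.8, 117.7, 15.6]
eef_rot: [-0.004, -3.141, 0.0]
contact_force: [0.6, 0.4, -0.1]
grip_width: 0.962
```

```bash
python3 - <<'E'
from h import *
s=read_state();print(s['contact_force'],s['position'],s['grip_width'],s['ft_torque'])
c=snap('wrist','w29')
E
```

```text
[ 0.57987964  0.38776877 -0.11469681] [570.84727161 117.69317644  15.6207105 ] 0.9622815506902571 [ 0.01856338 -0.01372326 -0.03875883]
```

View pics/w29.png

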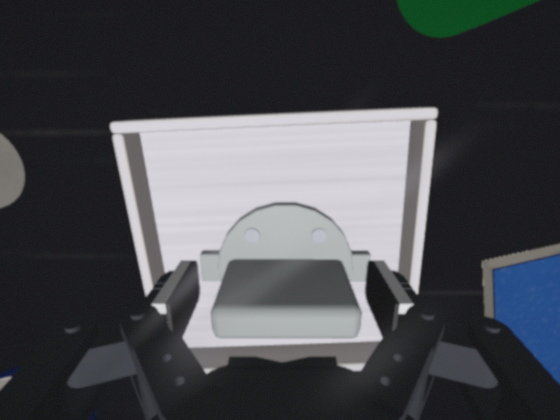

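Both pads are clear of the bar ends. Going straight up.

Call:
{"name": "drive_tool", "arguments": {
  "plan": "0 0 0.005 0 0; 0 0 0.015 0 0; 0 0 0.04 0 0; 0 0 0.075 0 0; 0 0 0.11 0 0; 0 0 0.15 0 0; 0 0 0.19 0 0; -0.03 0 0.21 0 0; -0.07 0 0.21 0 0; -0.1 0 0.21 0 0; -0.1 0 0.21 0 0; -0.1 0 0.21 0 0"
}}

```text
t: 31.0
position: [470.0, 117.8, 227.5]
eef_rot: [0.003, 3.139, 0.001]
contact_force: [0.2, -0.4, 0.1]
grip_width: 0.996
```

```bash
python3 - <<'E'
from h import *
s=read_state();print(s['t'],s['contact_force'],s['position'])
c=snap('side','side30')
cv2.imwrite('pics/side30z.png',cv2.resize(c['pixels'][120:340,150:400,::-1],None,fx=2.7,fy=2.7,interpolation=cv2.INTER_CUBIC))
c=snap('scene','scene30')
cv2.imwrite('pics/scene30z.png',cv2.resize(c['pixels'][130:310,160:400,::-1],None,fx=3.3,fy=3.3,interpolation=cv2.INTER_CUBIC))
E
```

```text
31.0 [ 0.15136871 -0.4331277   0.07257056] [470.00256892 117.78693621 227.46906539]
```

View pics/side30z.png

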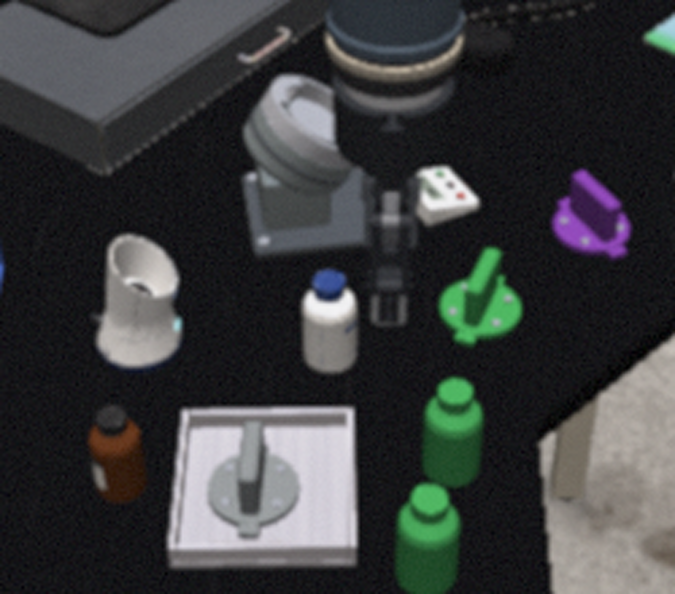

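View pics/scene30z.png

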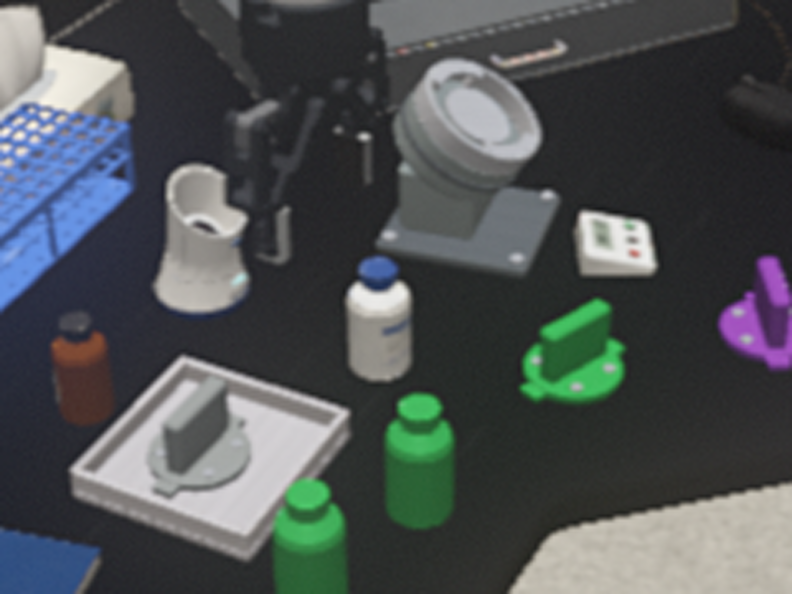

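The side and scene pictures show the cover flat in the tray with its bar up. The barrel is empty and the white bottle is upright. The amber bottle, timer and scanner sit at the same pixels as at the start.

```bash
python3 - <<'E'
from h import *
print(hand_in())
E
```

```text
the job is handed in; nothing more can be done
None
```

The job is done and handed in at about 31 s of the 51 s allowed. `hand_in()` reports no verdict.

**What I did**
- **Bottle:** I lifted the white bottle out of the tray and stood it upright on the worktop at about (521, -40) mm, well clear of the tray.
- **Freeing the cover:** The tool can only point straight down, so I straddled the bar with half-open fingers. The fingertips pressed the cover in about 5 to 9 mm while the fingers turned it anticlockwise. It came free at about 85 degrees.
- **Lifting it off:** I turned the freed cover on to about 120 degrees, within the 72 to 135 range, so the bar lay level and could be pinched by its ends, not across its width as the notes suggest. It lifted off along the barrel axis with only its own weight on the wrist.
- **Setting it down:** I lowered it into the tray edge first and pressed it flat while still gripped. I opened the fingers only once it lay on the floor.

**Last checks**
- The final side and scene pictures show the cover flat in the tray with its bar up, the barrel empty and the white bottle upright. The amber bottle, timer and scanner are where they started, and nothing touches the robot.
- **Press and set-down forces:** The wrist read about 25 N once when the cover bottomed during the turn, and about 30 N while I flattened it in the tray.
- **Calibration:** Two-camera heights read about 4 mm low, so I used rays onto known heights instead.
- **Not measured:** I judged the cover's flatness and the bystanders' positions by eye from the pictures.

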